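# Weigh the hop tins on the steelyard and stamp the ticket

## Robot

A 6-joint arm with a two-finger parallel gripper is mounted at the origin on the work surface. World frame = base frame: x ahead of the robot, y to its left, z up, the work surface at z = 0. Lengths are in m, angles in rad, forces in N, time in s.
With the tool pointing down it reaches from about 0.35 to 0.8 m from the base axis. Payload 7.3 kg.
Tool frame: the origin (TCP) lies midway between the tips of the shut fingers; the grasp point (between the pads) lies 19 mm behind it; z points along the fingers, y is the line along which they close (so a half turn about z gives the same grasp; the last joint's range is limited). The gripper opens to 85 mm and grips with 20 to 120 N. Pads are 22 mm wide; open, the fingers measure 114 mm over their backs; the gripper's body (76 mm by 85 mm) begins 54 mm behind the grasp point. The pads swing forward as they close: fully open they stand 13 mm farther back than shut.
Start: joints at [-1.448, 0.342, 1.524, -0, 1.275, -0.146], TCP at [0.139, -0.506, 0.231] pointing down, gripper open.
Joint ranges: [-2.53, 2.53], [-0.77, 2.02], [0.04, 2.7], [-1, 4.14], [0.28, 2.66], [-3.11, 3.11]. Speed limits (rad/s): [2.57, 2.57, 3.14, 3.14, 3.14, 3.14].

## Interface

Orientations are given as a unit quaternion [x, y, z, w].
In Python, from plant import r gives the robot as it stands.
- The arm moves only by the tool step_arm, never from a script. Its argument "deltas" is a list of rows, each a list of 5 numbers: the gripper command: -1 is shut, 1 is fully open, values between are in proportion, then the shift along the tool's x, y, z in m, then the turn about the tool's z in rad. A call has 1 to 5 rows; each row is the pose to reach, as a shift and turn from the pose commanded when the call began, along the tool's axes at that moment; what a row does not reach only later rows make up. A row lasts 1/8 s, in which the tool goes at most 62.5 mm and 10.7 degrees, less where a joint would pass 70% of its speed; a pose out of reach is approached as far as the arm can. A call with a gripper value outside its range is refused whole. The fingers move at their own pace and stop on an object; "force" is the grip in N (left out, the last holds). Time passes only in rows, so rows that repeat a pose let the fingers close. It gives the time, the measured TCP pose, the force, the opening and the grip force at its end, in the units of the state.
- r.state(): the state, without advancing time (a new reading comes with each control period).
- r.capture(name): name is "scene" or "top" or "wrist"; returns the picture (480x640x3 uint8, red, green, blue); there is no depth.
- r.get_calibration(name): a dict with "vertical_fov" (degrees; the focal length in pixels is half the picture's height over the tangent of half this angle, whatever the lens; pixels are square), "cx", "cy" (the principal point, pixels), "D" ([k1, k2, p1, p2, k3] as OpenCV has them; the pictures are not rectified), "cam_to_world" (4x4, takes a point from camera to world coordinates). Camera axes: x right, y down, z forward; pixel columns grow to the right and rows downward; lengths in m; the calibration is good to about 2 mm. A picture is of the moment at which its call begins: read the wrist's pose just before it. get_calibration takes no time and is no camera call; for the wrist camera it gives the pose at the moment of the call.
- r.job_done(): hands the job in; it is judged then, once.
Trained networks look in the newest picture that a camera, given by its name, has taken for a name from the list of things; names that differ only in an ending like _2 or _b are one class to them, and where a whole thing is asked for, a point or a joint stands for the part that bears it (a point fixed in the world has none). Each returns a list of dicts, best first, with "score" (0 to 1); they miss things now and then, are a little off and sometimes report something else, mostly with a low value. They report only what shows in the picture. A call takes as long as a camera call. They do not tell look-alikes from the thing itself.
- r.spot_in(thing, camera): "centre" ([x, y, z] in m, in world coordinates, good to about 4 mm: the middle of the surface that is visible of it).
- r.cut_out(thing, camera): "mask" (480x640 bool, what is visible of it).
- r.landmark_of(thing, camera): "centre" ([x, y, z] in m, in world coordinates, good to about 4 mm: a listed point, or the origin of a listed thing).
The state is a dict: "clock": time; "joints": joint angles; "joint_velocities": joint speeds; "effort": joint torques, N m; "position": TCP position; "tcp_rot": TCP orientation; "contact_force": force on the tool from outside, world axes, zero at the start; "wrist_torque": the same for the moment, N m; "width": finger opening in m; "grip_force": force on a finger pad.
Only numpy, scipy, OpenCV 4.12 (cv2) and the standard library are available. Lean on these libraries where they do the work, as an engineer would, in place of code of your own. Each camera call takes 0.05 s, during which the arm holds its last target. There are 200 camera calls.

## Task

Put every hop tin on the table side by side into the scale's pan and let go, then slide the brass poise out along the notched beam until the beam, left free, comes to rest with its pointer in the green window. Only then push the red plunger of the blue ticket stamp fully down; afterwards move all the tins out of the pan into the plywood crate, standing or lying on its floor, and slide the poise back to its zero stop by the pivot. Leave the glasses, ashtray, sponge and packs where they are.

Things in the scene. Friction and masses are not known exactly. Their poses are not given: they have to be found in the camera images.
- scale: green steelyard scale, fixed to the table; origin on the table under the beam's pivot, which is 120 mm up. The steel beam (12 mm thick, 22 mm high) lies along the scale's y: the pan is carried 120 mm from the pivot on the +y side, the poise rides on the -y side, the black pointer is the beam's -y end, 325 mm from the pivot, before an upright plate with a green window 18 mm high between red fields. A base 70 mm wide, 16 mm high runs under it all
- beam (a joint): tilt of the beam, rad: 0 is level, positive is poise end down and pan up; stops at -0.12 and +0.12; pointer in the green window is within 0.028. Near balance 1 mm of poise travel changes it by about 0.007 rad, beyond about 17 mm of error it lies on a stop; free, it settles in about 2 s. The empty scale is level with the poise at 0
- poise (a joint): travel of the poise outwards from its zero stop near the pivot, m, 0 to 0.22; it slides along the beam with about 2 N of friction and stays where it is left (the notches, every 10 mm, are shallow marks). 10 mm of travel balances about 33 g in the pan
- poise_tab (a point): brass poise: a 42 x 34 x 40 mm block around the beam with an upright tab on top, 16 mm thick along the beam (scale y), 30 mm across, standing 46 mm above the block; this point is in the tab, 28 mm above the block's top and 18 mm below the tab's top. It is 50 mm from the pivot when poise is 0. Holding the poise also holds the beam, so let go to see the balance
- pan_in (a point): aluminium pan, 250 mm (x) x 110 mm (y), rim 12 mm above its floor, wall 4 mm; this point is the centre of its floor, axes as the scale's. The pan stays level as the beam tilts and sinks and rises by up to 14 mm; where the load lies in it makes no difference
- stamp: blue ticket stamp, fixed, 70 x 80 mm and 60 mm high; origin on the table under its centre
- plunger_top (a point): top of the red plunger knob, 42 mm across, 120 mm above the table when up, centred on the stamp
- plunger (a joint): how far the plunger is pushed down, m, 0 to 0.020 (fully home); spring 2.5 N at the start, 7.5 N at the bottom; it springs back up
- crate: open plywood crate, fixed, 250 mm (x) x 150 mm (y), 45 mm high, walls and floor 6 mm thick; origin at the centre of its underside
- tin1_c (a point): sealed hop tin, rectangular, 66 mm long (its x) x 46 mm wide (its y) x 56 mm high (its z), yellow with a dark band and a paper label; 110 to 225 g; this point is its centre, 28 mm above its underside. None if this tin is absent today
- tin2_c (a point): sealed hop tin, rectangular, 66 mm long (its x) x 46 mm wide (its y) x 56 mm high (its z), red with a dark band and a paper label; 110 to 225 g; this point is its centre, 28 mm above its underside. None if this tin is absent today
- tin3_c (a point): sealed hop tin, rectangular, 66 mm long (its x) x 46 mm wide (its y) x 56 mm high (its z), bare metal with a dark band and a paper label; 110 to 225 g; this point is its centre, 28 mm above its underside. None if this tin is absent today
- tin4_c (a point): sealed hop tin, rectangular, 66 mm long (its x) x 46 mm wide (its y) x 56 mm high (its z), green with a dark band and a paper label; 110 to 225 g; this point is its centre, 28 mm above its underside. None if this tin is absent today
- tumbler_a: clear glass tumbler, 76 mm across, 130 mm high, leave alone; origin under its centre
- tumbler_b: amber glass tumbler, 76 mm across, 130 mm high, leave alone; origin under its centre
- ashtray: green glass ashtray, 110 mm across, 35 mm high, leave alone; origin under its centre
- sponge: yellow and green sponge, 90 x 60 x 33 mm, leave alone; origin under its centre
- pack_a: yellow card pack, 85 x 55 x 22 mm, leave alone; origin under its centre
- pack_b: red card pack, 85 x 55 x 22 mm, leave alone; origin under its centre
Mind the look-alikes: they are no part of the job. Leave any purple look-alike of the part that bears tin3_c alone.

How it is judged:
By the outcome, as a careful person would: the job done as asked, in the order asked, and still so for the second after the job is handed in, with the robot touching nothing.
Of tin1, tin2, tin3, tin4 only 2 to 3 are there at a start; the rules pass over those that are not, and their reading is None.
At some moment in a run one of tin1, tin2, tin3, tin4 may be knocked a few centimetres aside while the robot is not near it.
It also fails if it takes over 210 s, if anything falls off the work surface, if the arm or the gripper's body presses on something with over 40 N, if the wrist force passes 120 N, or if a joint passes its speed limit or range.

## Working session

There is one attempt and no reset: what is moved stays moved. The work goes in short steps, Python scripts to look and compute and a tool call to move; the robot and the scene stay as the last step left them, time stands still between calls to the robot, and variables do not carry over. Pictures are saved under pics/ and viewed, at most 14 in all, crops included, and the job is handed in when it is done.

Besides the shell and the picture viewer there is one more tool, called after "Request:" as name(argument=value, ...), one argument or row to a line, values as JSON. step_arm: Moves the arm, as the interface text tells. Its arguments: {"type":"object","properties":{"deltas":{"type":"array"},"force":{"type":"number"}},"required":["deltas"]}

```bash
mkdir -p pics; cat > h.py <<'E'
from plant import r
import numpy as np, cv2
def save(n,f):
    im=r.capture(n); cv2.imwrite('pics/'+f,im[:,:,::-1]); return im
def lm(t,c):
    try: return [(round(d['score'],2),np.round(d['centre'],3).tolist()) for d in r.landmark_of(t,c)][:4]
    except Exception as e: return repr(e)
def pix(c,p):
    k=r.get_calibration(c); f=240/np.tan(np.radians(k['vertical_fov']/2))
    K=np.array([[f,0,k['cx']],[0,f,k['cy']],[0,0,1]]); T=np.linalg.inv(np.array(k['cam_to_world']))
    q,_=cv2.projectPoints(np.array(p,float).reshape(-1,3),cv2.Rodrigues(T[:3,:3])[0],T[:3,3],K,np.array(k['D'],float)); return q[:,0]
def ray(c,uv,z):
    k=r.get_calibration(c); f=240/np.tan(np.radians(k['vertical_fov']/2))
    K=np.array([[f,0,k['cx']],[0,f,k['cy']],[0,0,1]]); T=np.array(k['cam_to_world'])
    u=cv2.undistortPoints(np.array(uv,float).reshape(-1,1,2),K,np.array(k['D'],float))[:,0]
    d=np.c_[u,np.ones(len(u))]@T[:3,:3].T
    return T[:3,3]+d*((z-T[2,3])/d[:,2])[:,None]
E
python3 - <<'E'
from h import *
save('top','top0.png'); save('scene','scene0.png')
for t in ['scale','pan_in','poise_tab','stamp','plunger_top','crate','tin1_c','tin2_c','tin3_c','tin4_c']:
    print(t,lm(t,'top'),lm(t,'scene'))
s=r.state(); print(s['clock'],s['position'],s['tcp_rot'],s['width'])
for c in ['top','scene']: print(r.get_calibration(c)['cam_to_world'])
E
```

```text
scale [(0.57, [0.458, -0.037, 0.022]), (0.56, [0.598, 0.084, -0.002])] [(0.82, [0.597, 0.086, 0.003])]
pan_in [(0.81, [0.607, 0.202, 0.161])] [(0.67, [0.607, 0.202, 0.16])]
poise_tab [(0.68, [0.593, 0.001, 0.155])] [(0.67, [0.587, 0.0, 0.156]), (0.17, [0.791, 0.096, -0.0])]
stamp [(0.97, [0.557, -0.41, -0.004])] [(0.84, [0.556, -0.41, 0.001])]
plunger_top [] [(0.64, [0.555, -0.41, -0.0]), (0.59, [0.554, -0.41, 0.123])]
crate [(0.97, [0.493, 0.419, 0.001]), (0.34, [0.589, 0.004, 0.156])] [(0.89, [0.487, 0.419, 0.003])]
tin1_c [(0.21, [0.43, 0.121, -0.004])] []
tin2_c [(0.7, [0.448, -0.335, 0.027])] [(0.66, [0.443, -0.339, 0.032])]
tin3_c [(0.87, [0.342, -0.033, 0.027]), (0.85, [0.316, -0.14, 0.03]), (0.64, [0.438, -0.147, 0.028]), (0.56, [0.457, -0.042, 0.024])] [(0.95, [0.455, -0.035, 0.031]), (0.88, [0.342, -0.034, 0.029]), (0.86, [0.318, -0.138, 0.029]), (0.75, [0.441, -0.143, 0.03])]
tin4_c [] [(0.4, [0.589, 0.0, 0.158])]
1.1 [ 0.13946543 -0.50616295  0.23131329] [9.90980996e-01 1.34002474e-01 1.34372691e-05 4.72770510e-05] 0.08541124573623629
[[ 0.00769542 -0.99423358  0.10695963  0.47813813]
 [-0.99974648 -0.00991299 -0.02021661  0.00861113]
 [ 0.02116032 -0.10677694 -0.99405781  0.99421777]
 [ 0.          0.          0.          1.        ]]
[[ 0.09038338  0.79751223 -0.596494    1.18209702]
 [ 0.99578839 -0.08161468  0.04176743 -0.04440914]
 [-0.01537263 -0.59775689 -0.80153003  0.93279635]
 [ 0.          0.          0.          1.        ]]
```

View pics/top0.png

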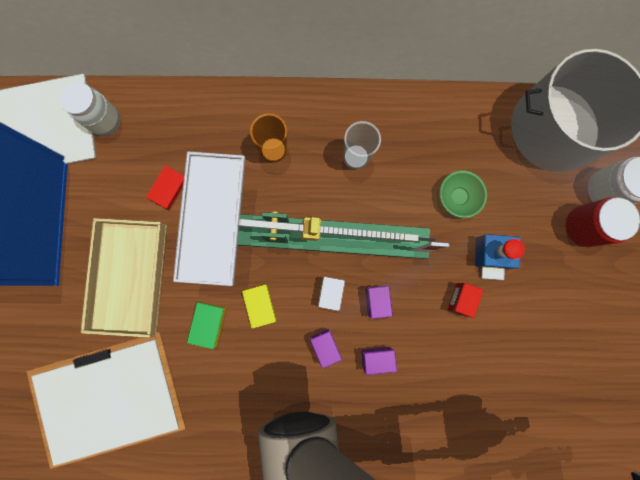

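View pics/scene0.png

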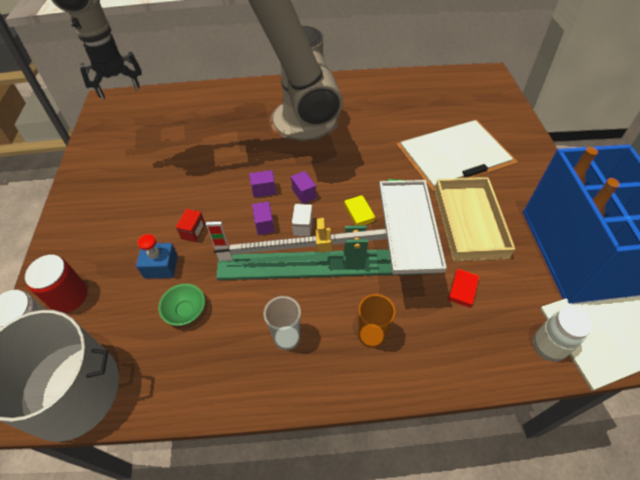

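```bash
cat >> h.py <<'E'
from scipy.optimize import minimize
def box(p,dim,z0=0):
    L,W,H=dim; c,s=np.cos(p[2]),np.sin(p[2])
    return [[p[0]+c*a*L/2-s*b*W/2,p[1]+s*a*L/2+c*b*W/2,z] for a in(-1,1) for b in(-1,1) for z in(z0,z0+H)]
def fit(cam,mask,dim,xy,z0=0):
    def cost(p):
        h=cv2.convexHull(np.round(pix(cam,box(p,dim,z0))*16).astype(np.int32))
        m=np.zeros((480,640),np.uint8); cv2.fillPoly(m,[h],1,shift=4)
        return 1-(m&mask).sum()/max(1,(m|mask).sum())
    best=min((minimize(cost,[*xy,a],method='Nelder-Mead',options=dict(initial_simplex=[[*xy,a],[xy[0]+.01,xy[1],a],[xy[0],xy[1]+.01,a],[xy[0],xy[1],a+.3]])) for a in np.arange(0,3.1,.4)),key=lambda o:o.fun)
    return np.round(best.x,3),round(1-best.fun,3)
def to(x,y,z,yaw=None):
    s=r.state(); q=s['tcp_rot']; a=2*np.arctan2(q[1],q[0]); d=np.array([x,y,z])-s['position']
    c,n=np.cos(a),np.sin(a); t=0 if yaw is None else (a-yaw+np.pi/2)%np.pi-np.pi/2
    print('delta',np.round([c*d[0]+n*d[1],n*d[0]-c*d[1],-d[2],t],4),'yaw',round(a,3))
def st():
    s=r.state(); print(round(s['clock'],2),np.round(s['position'],4),round(s['width'],4),np.round(s['contact_force'],1))
E
python3 - <<'E'
from h import *
im=cv2.imread('pics/top0.png'); hsv=cv2.cvtColor(im,cv2.COLOR_BGR2HSV)
def seg(p,rad=32):
    c=hsv[p[1],p[0]].astype(int); d=np.abs(hsv.astype(int)-c); d[...,0]=np.minimum(d[...,0],180-d[...,0])
    m=(d[...,0]<10)&(d[...,1]<70)
    if c[1]<60: m=(hsv[...,1]<80)
    g=np.zeros(m.shape,np.uint8); cv2.circle(g,p,rad,1,-1); m=(m&(g>0)).astype(np.uint8)
    n,l=cv2.connectedComponents(m); return (l==l[p[1],p[0]]).astype(np.uint8)
T=(.066,.046,.056);P=(.085,.055,.022);S=(.09,.06,.033)
for n,p in dict(red=(470,301),white=(331,293),yellow=(259,307),green=(206,326),redpack=(165,188)).items():
    m=seg(p); print(n,m.sum(),[ (fit('top',m,d,ray('top',p,.03)[0][:2])) for d in (T,P,S)])
x=np.concatenate([np.hstack([cv2.resize(im[p[1]-25:p[1]+25,p[0]-25:p[0]+25],(260,260)) for p in q]) for q in [[(468,300),(331,293),(259,307)],[(206,326),(165,188),(313,228)]]]); cv2.imwrite('pics/crop.png',x)
to(.45,-.33,.30)
E
```

```text
red 904 [(array([ 0.447, -0.336,  2.805]), np.float64(0.867)), (array([ 0.446, -0.346, -0.374]), np.float64(0.742)), (array([ 0.439, -0.338,  2.867]), np.float64(0.676))]Traceback (most recent call last):
  File "<stdin>", line 11, in <module>
  File "h.py", line 27, in fit
    best=min((minimize(cost,[*xy,a],method='Nelder-Mead',options=dict(initial_simplex=[[*xy,a],[xy[0]+.01,xy[1],a],[xy[0],xy[1]+.01,a],[xy[0],xy[1],a+.3]])) for a in np.arange(0,3.1,.4)),key=lambda o:o.fun)
  File "h.py", line 27, in <genexpr>
    best=min((minimize(cost,[*xy,a],method='Nelder-Mead',options=dict(initial_simplex=[[*xy,a],[xy[0]+.01,xy[1],a],[xy[0],xy[1]+.01,a],[xy[0],xy[1],a+.3]])) for a in np.arange(0,3.1,.4)),key=lambda o:o.fun)
              ~~~~~~~~^^^^^^^^^^^^^^^^^^^^^^^^^^^^^^^^^^^^^^^^^^^^^^^^^^^^^^^^^^^^^^^^^^^^^^^^^^^^^^^^^^^^^^^^^^^^^^^^^^^^^^^^^^^^^^^^^^^^^^^^^^^^^^^^^^^^^^
    res = _minimize_neldermead(fun, x0, args, callback, bounds=bounds,
                               **options)
    fxr = func(xr)
    fx = function(np.copy(x), *(wrapper_args + args))
  File "h.py", line 24, in cost
    h=cv2.convexHull(np.round(pix(cam,box(p,dim,z0))*16).astype(np.int32))
                              ~~~^^^^^^^^^^^^^^^^^^^
  File "h.py", line 9, in pix
    k=r.get_calibration(c); f=240/np.tan(np.radians(k['vertical_fov']/2))
ValueError: time passes only in moves, steps and waits
```

```bash
cat > seg.py <<'E'
from h import *
def seg(im,p,rad=32):
    hsv=cv2.cvtColor(im,cv2.COLOR_BGR2HSV)
    c=hsv[p[1],p[0]].astype(int); d=np.abs(hsv.astype(int)-c); d[...,0]=np.minimum(d[...,0],180-d[...,0])
    m=(d[...,0]<10)&(d[...,1]<70)
    if c[1]<60: m=(hsv[...,1]<80)
    g=np.zeros(m.shape,np.uint8); cv2.circle(g,p,rad,1,-1); m=(m&(g>0)).astype(np.uint8)
    n,l=cv2.connectedComponents(m); return (l==l[p[1],p[0]]).astype(np.uint8)
T=(.066,.046,.056);P=(.085,.055,.022);S=(.09,.06,.033)
E
python3 - <<'E'
s=open('h.py').read()
s=s.replace("k=r.get_calibration(c);","k=cal(c);").replace("def pix","_C={}\ndef cal(c):\n    if c not in _C: _C[c]=r.get_calibration(c)\n    return _C[c]\ndef pix",1)
open('h.py','w').write(s)
E
python3 - <<'E'
from seg import *
im=cv2.imread('pics/top0.png')
for n,p in dict(red=(470,301),white=(331,293),yellow=(259,307),green=(206,326),redpack=(165,188)).items():
    m=seg(im,p); print(n,m.sum(),[ (fit('top',m,d,ray('top',p,.03)[0][:2])) for d in (T,P,S)])
x=np.concatenate([np.hstack([cv2.resize(im[p[1]-25:p[1]+25,p[0]-25:p[0]+25],(260,260)) for p in q]) for q in [[(468,300),(331,293),(259,307)],[(206,326),(165,188),(313,228)]]]); cv2.imwrite('pics/crop.png',x)
to(.45,-.33,.30)
E
```

```text
red 904 [(array([ 0.447, -0.336,  2.805]), np.float64(0.867)), (array([ 0.446, -0.346, -0.374]), np.float64(0.742)), (array([ 0.439, -0.338,  2.867]), np.float64(0.676))]
white 722 [(array([ 0.46 , -0.039, -0.164]), np.float64(0.974)), (array([ 0.467, -0.038, -0.184]), np.float64(0.726)), (array([ 0.457, -0.038, -0.266]), np.float64(0.611))]
yellow 1052 [(array([0.435, 0.12 , 0.289]), np.float64(0.81)), (array([0.43 , 0.121, 0.266]), np.float64(0.974)), (array([0.432, 0.119, 0.296]), np.float64(0.862))]
green 1110 [(array([0.383, 0.235, 2.936]), np.float64(0.844)), (array([ 0.387,  0.239, -0.225]), np.float64(0.971)), (array([ 0.388,  0.239, -0.264]), np.float64(0.826))]
redpack 1045 [(array([ 0.691,  0.334, -0.225]), np.float64(0.781)), (array([ 0.697,  0.339, -0.472]), np.float64(0.953)), (array([ 0.696,  0.34 , -0.501]), np.float64(0.818))]
delta [ 0.3462 -0.0874 -0.0687  0.    ] yaw 0.269
```

View pics/crop.png

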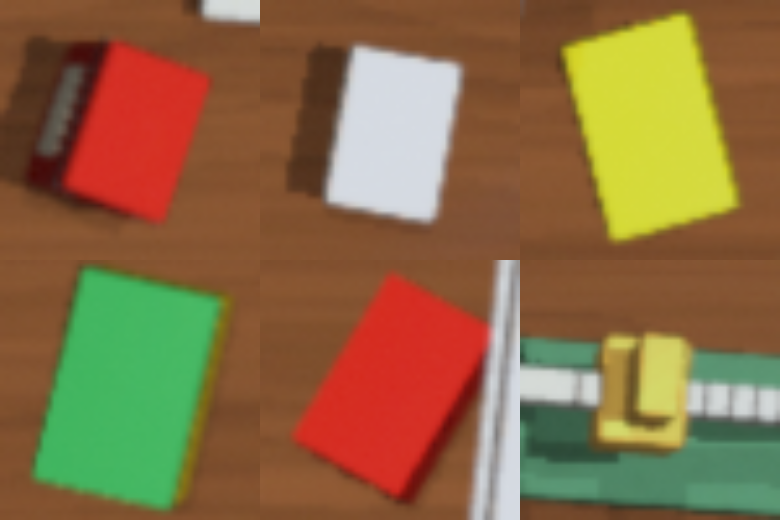

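Request:
step_arm(
  deltas=[
    [1, 0.28, -0.07, -0.02, 0.6],
    [1, 0.28, -0.07, -0.02, 0.6],
    [1, 0.28, -0.07, -0.02, 0.6],
    [1, 0.28, -0.07, -0.02, 0.6],
    [1, 0.28, -0.07, -0.02, 0.6],
  ],
)

```text
clock: 1.72
position: [0.3924, -0.3631, 0.2517]
tcp_rot: [0.986, -0.165, 0.0, 0.0]
contact_force: [0.0, -0.3, 0.0]
width: 0.0852
grip_force: 0.0
```

```bash
python3 - <<'E'
from seg import *
st(); save('wrist','w1.png'); print(lm('tin2_c','wrist')); to(.446,-.337,.2,-.336)
print(cal('wrist')['cam_to_world'])
E
```

```text
1.73 [ 0.3924 -0.3631  0.2517] 0.0852 [ 0.  -0.3  0. ]
[(0.72, [0.451, -0.338, 0.025])]
delta [ 0.0406 -0.0393  0.0517  0.0109] yaw -0.325
[[-3.19193399e-01 -9.02963622e-01 -2.87701708e-01  4.67926923e-01]
 [-9.47689308e-01  3.03891703e-01  9.76463392e-02 -3.87044612e-01]
 [-7.40930230e-04  3.03819899e-01 -9.52729195e-01  3.94615599e-01]
 [ 0.00000000e+00  0.00000000e+00  0.00000000e+00  1.00000000e+00]]
```

View pics/w1.png

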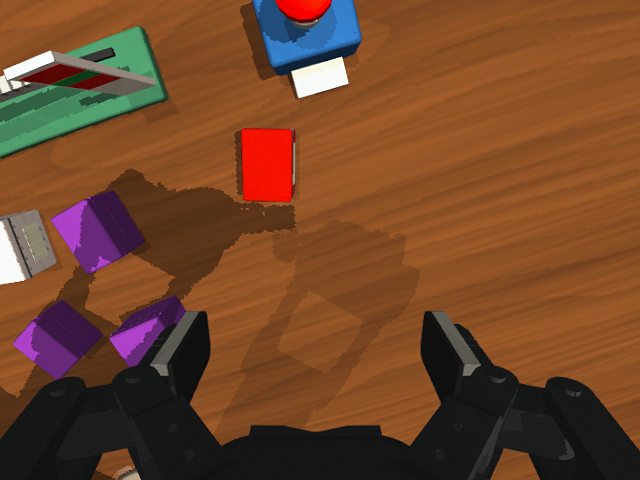

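```bash
python3 - <<'E'
from seg import *
c=ray('wrist',[[242,128],[294,128],[292,201],[243,201]],.056); print(np.round(c,3), c.mean(0)); e=c[0]-c[3]; print(np.arctan2(e[1],e[0]),np.linalg.norm(e),np.linalg.norm(c[0]-c[1]))
m=c.mean(0); to(m[0],m[1],.02,np.arctan2(e[1],e[0]))
E
```

```text
[[ 0.487 -0.325  0.056]
 [ 0.472 -0.369  0.056]
 [ 0.411 -0.345  0.056]
 [ 0.426 -0.302  0.056]] [ 0.44927157 -0.33538459  0.056     ]
-0.36491039501660616 0.06536250654270205 0.04583057986875581
delta [ 0.0432 -0.0419  0.2317  0.0398] yaw -0.325
```

Request:
step_arm(
  deltas=[
    [1, 0.043, -0.042, 0.03, 0.04],
    [1, 0.043, -0.042, 0.08, 0.04],
    [1, 0.043, -0.042, 0.14, 0.04],
    [1, 0.043, -0.042, 0.195, 0.04],
    [1, 0.043, -0.042, 0.232, 0.04],
  ],
)

```text
clock: 2.45
position: [0.4437, -0.3383, 0.0167]
tcp_rot: [0.983, -0.185, -0.001, -0.001]
contact_force: [-0.3, 0.4, -0.5]
width: 0.0849
grip_force: 0.0
```

Request:
step_arm(
  deltas=[
    [-1, 0, 0, 0, 0],
    [-1, 0, 0, 0, 0],
    [-1, 0, 0, 0, 0],
    [-1, 0, 0, 0, 0],
    [-1, 0, 0, 0, 0],
  ],
  force=40,
)

```text
clock: 3.08
position: [0.446, -0.3397, 0.0213]
tcp_rot: [0.983, -0.185, 0.002, 0.001]
contact_force: [-1.4, -0.7, 7.4]
width: 0.0457
grip_force: 43.3
```

```bash
python3 - <<'E'
from seg import *
st(); to(.449,-.335,.33)
im=cv2.imread('pics/top0.png')
# pan outline: white region
hsv=cv2.cvtColor(im,cv2.COLOR_BGR2HSV); m=((hsv[...,1]<60)&(hsv[...,2]>120)).astype(np.uint8); m[:, :170]=0; m[:,246:]=0; m[:150]=0;m[290:]=0
n,l=cv2.connectedComponents(m); k=l[220,210]; m=(l==k).astype(np.uint8)
R=cv2.minAreaRect(cv2.findNonZero(m)); print(R)
for z in (.13,.15,.17,.19):
    c=ray('top',cv2.boxPoints(R),z); print(z,np.round(c.mean(0),3),[round(np.linalg.norm(c[i]-c[i-1]),3) for i in range(2)], [round(np.arctan2(*(c[i]-c[i-1])[1::-1]),3) for i in (0,1)])
E
```

```text
3.08 [ 0.446  -0.3397  0.0213] 0.0457 [-1.4 -0.7  7.4]
delta [ 0.0011 -0.0054 -0.3087  0.    ] yaw -0.371
((212.36508178710938, 218.59271240234375), (66.26361083984375, 132.98886108398438), 6.115502834320068)
0.13 [0.609 0.204 0.13 ] [np.float64(0.131), np.float64(0.268)] [np.float64(1.475), np.float64(-0.063)]
0.15 [0.606 0.199 0.15 ] [np.float64(0.128), np.float64(0.262)] [np.float64(1.475), np.float64(-0.063)]
0.17 [0.603 0.195 0.17 ] [np.float64(0.125), np.float64(0.256)] [np.float64(1.475), np.float64(-0.063)]
0.19 [0.6  0.19 0.19] [np.float64(0.122), np.float64(0.25)] [np.float64(1.475), np.float64(-0.063)]
```

Request:
step_arm(
  deltas=[
    [-1, 0, 0, -0.06, 0],
    [-1, 0, 0, -0.12, 0],
    [-1, 0.001, -0.03, -0.175, 0],
    [-1, 0.002, -0.065, -0.22, 0],
    [-1, 0.003, -0.115, -0.25, 0],
  ],
)

```text
clock: 3.7
position: [0.49, -0.2323, 0.2725]
tcp_rot: [0.983, -0.185, 0.002, 0.001]
contact_force: [1.1, -0.1, -2.0]
width: 0.0454
grip_force: 42.3
```

Request:
step_arm(
  deltas=[
    [-1, 0.001, -0.055, -0.02, -0.05],
    [-1, 0.002, -0.11, -0.02, -0.12],
    [-1, 0.003, -0.17, -0.02, -0.19],
    [-1, 0.004, -0.23, -0.02, -0.25],
    [-1, 0.005, -0.29, -0.02, -0.29],
  ],
)

```text
clock: 4.32
position: [0.5997, 0.0378, 0.29]
tcp_rot: [0.999, -0.04, 0.0, 0.0]
contact_force: [1.0, -1.4, -1.6]
width: 0.0456
grip_force: 42.3
```

```bash
python3 - <<'E'
from seg import *
st(); to(.665,.196,.28,-.08)
E
```

```text
4.33 [0.5997 0.0378 0.29  ] 0.0456 [ 1.  -1.4 -1.6]
delta [ 0.0525 -0.1629  0.01    0.0003] yaw -0.08
```

Request:
step_arm(
  deltas=[
    [-1, 0.02, -0.055, 0.0, 0],
    [-1, 0.04, -0.11, 0.0, 0],
    [-1, 0.052, -0.163, 0.01, 0],
    [-1, 0.052, -0.163, 0.05, 0],
    [-1, 0.052, -0.163, 0.05, 0],
  ],
)

```text
clock: 4.95
position: [0.6625, 0.1945, 0.2357]
tcp_rot: [0.999, -0.04, -0.004, 0.001]
contact_force: [-0.5, -0.7, -1.5]
width: 0.0456
grip_force: 42.2
```

```bash
python3 - <<'E'
from seg import *
st(); save('wrist','w2.png'); print(lm('pan_in','wrist'),lm('poise_tab','wrist'),lm('scale','wrist')); to(.665,.196,.19,-.08)
E
```

```text
4.95 [0.6625 0.1945 0.2357] 0.0456 [-0.5 -0.7 -1.5]
[(0.34, [0.49, 0.421, 0.003])] [(0.67, [0.591, 0.006, 0.158])] [(0.71, [0.602, 0.087, 0.002])]
delta [-0.0005 -0.0025  0.0519 -0.0023] yaw -0.082
```

View pics/w2.png

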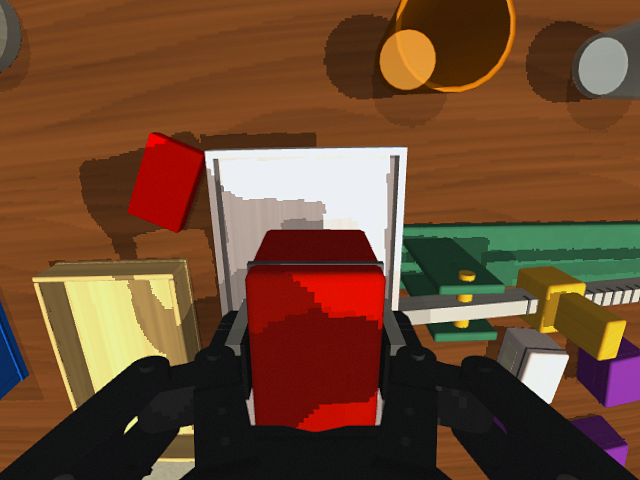

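```bash
python3 - <<'E'
from seg import *
for z in (.15,.16,.172):
    c=ray('wrist',[[207,153],[407,148],[385,402]],z); e=c[1]-c[0]; print(z,np.round(c[:,:2],3).tolist(), np.linalg.norm(e), np.arctan2(e[0],-e[1]))
E
```

```text
0.15 [[0.732, 0.255], [0.725, 0.131], [0.533, 0.149]] 0.12443181329651279 -0.05838908448304389
0.16 [[0.732, 0.252], [0.725, 0.133], [0.542, 0.15]] 0.11913545460021083 -0.05838908448304324
0.172 [[0.733, 0.248], [0.726, 0.136], [0.553, 0.152]] 0.11277982416464845 -0.05838908448304318
```

Request:
step_arm(
  deltas=[
    [-1, 0, -0.002, 0.025, 0],
    [-1, 0, -0.002, 0.04, 0],
    [-1, 0, -0.002, 0.047, 0],
    [-1, 0, -0.002, 0.05, 0],
  ],
)

```text
clock: 5.65
position: [0.6649, 0.1959, 0.1896]
tcp_rot: [0.999, -0.041, 0.0, -0.0]
contact_force: [-0.2, -0.1, -0.8]
width: 0.0457
grip_force: 42.3
```

Request:
step_arm(
  deltas=[
    [-1, 0, 0, 0.004, 0],
    [-1, 0, 0, 0.008, 0],
    [-1, 0, 0, 0.011, 0],
    [-1, 0, 0, 0.011, 0],
  ],
)

```text
clock: 6.15
position: [0.6646, 0.1962, 0.178]
tcp_rot: [0.999, -0.041, -0.0, 0.0]
contact_force: [-1.1, -1.3, 0.6]
width: 0.0453
grip_force: 42.5
```

Request:
step_arm(
  deltas=[
    [-1, 0, 0, 0.004, 0],
    [-1, 0, 0, 0.007, 0],
    [-1, 0, 0, 0.01, 0],
    [-1, 0, 0, 0.01, 0],
  ],
)

```text
clock: 6.65
position: [0.6645, 0.1961, 0.1678]
tcp_rot: [0.999, -0.041, -0.0, 0.0]
contact_force: [-0.8, -0.5, -0.4]
width: 0.0455
grip_force: 42.4
```

Request:
step_arm(
  deltas=[
    [-1, 0, 0, 0.003, 0],
    [-1, 0, 0, 0.006, 0],
    [-1, 0, 0, 0.008, 0],
    [-1, 0, 0, 0.008, 0],
  ],
)

```text
clock: 7.15
position: [0.6646, 0.196, 0.16]
tcp_rot: [0.999, -0.041, -0.0, 0.0]
contact_force: [0.3, -0.6, -0.5]
width: 0.0455
grip_force: 42.4
```

```bash
python3 - <<'E'
from seg import *
st(); im=save('scene','s2.png'); cv2.imwrite('pics/s2c.png',cv2.resize(im[120:320,180:480,::-1],(780,520)))
E
```

```text
7.15 [0.6646 0.196  0.16  ] 0.0455 [ 0.3 -0.6 -0.5]
```

View pics/s2c.png

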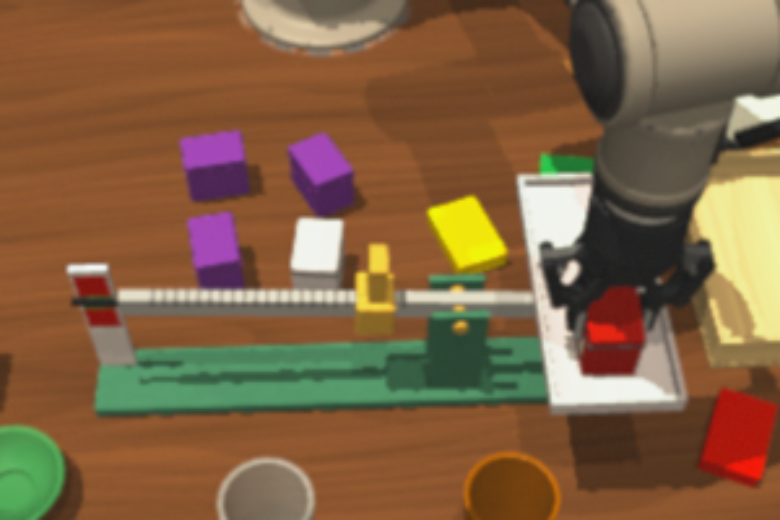

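Request:
step_arm(
  deltas=[
    [-1, 0, 0, 0.003, 0],
    [-1, 0, 0, 0.005, 0],
    [-1, 0, 0, 0.005, 0],
  ],
)

```text
clock: 7.58
position: [0.6647, 0.1962, 0.155]
tcp_rot: [0.999, -0.041, -0.0, 0.0]
contact_force: [-0.2, -0.3, 0.3]
width: 0.0452
grip_force: 42.5
```

Request:
step_arm(
  deltas=[
    [-1, 0, 0, 0.003, 0],
    [-1, 0, 0, 0.005, 0],
    [-1, 0, 0, 0.005, 0],
  ],
)

```text
clock: 7.95
position: [0.6649, 0.1961, 0.1522]
tcp_rot: [0.999, -0.041, 0.001, 0.0]
contact_force: [-4.1, -1.7, 8.8]
width: 0.0457
grip_force: 43.8
```

Request:
step_arm(
  deltas=[
    [-1, 0, 0, -0.002, 0],
    [-1, 0, 0, -0.002, 0],
    [0.5, 0, 0, -0.002, 0],
    [0.5, 0, 0, -0.002, 0],
    [0.5, 0, 0, -0.002, 0],
  ],
)

```text
clock: 8.57
position: [0.6646, 0.1962, 0.1519]
tcp_rot: [0.999, -0.041, -0.0, 0.0]
contact_force: [0.8, -0.4, 1.0]
width: 0.0637
grip_force: 0.0
```

Request:
step_arm(
  deltas=[
    [0.5, 0, 0, -0.04, 0],
    [0.5, 0, 0, -0.09, 0],
    [1, -0.05, 0.06, -0.14, 0],
    [1, -0.11, 0.12, -0.16, 0],
    [1, -0.16, 0.17, -0.16, 0],
  ],
)

```text
clock: 9.2
position: [0.5356, 0.0778, 0.3052]
tcp_rot: [0.999, -0.04, 0.001, 0.0]
contact_force: [0.5, -1.1, 0.4]
width: 0.0856
grip_force: 0.0
```

```bash
python3 - <<'E'
from seg import *
st(); im=save('wrist','w3.png'); print(lm('tin3_c','wrist'));to(.459,-.038,.2,-.17)
E
```

```text
9.2 [0.5356 0.0778 0.3052] 0.0856 [ 0.5 -1.1  0.4]
[(0.84, [0.34, -0.028, 0.025]), (0.74, [0.458, -0.039, 0.027]), (0.59, [0.317, -0.147, 0.022]), (0.55, [0.443, -0.139, 0.031])]
delta [-0.0638  0.1199  0.1055  0.0861] yaw -0.084
```

View pics/w3.png

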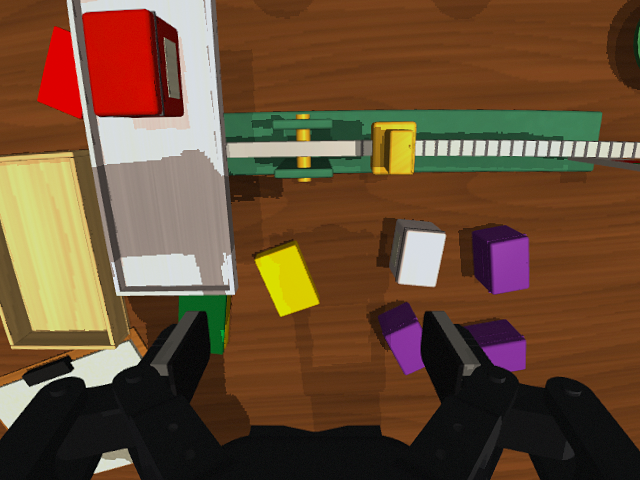

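```bash
python3 - <<'E'
from seg import *
c=ray('wrist',[[408,226],[446,232],[436,287],[398,281]],.056); print(np.round(c,3), c.mean(0)); e=c[0]-c[3]; a=np.arctan2(e[1],e[0]);print(a,np.linalg.norm(e),np.linalg.norm(c[0]-c[1]))
m=c.mean(0); to(m[0],m[1],.02,a)
E
```

```text
[[ 0.495 -0.025  0.056]
 [ 0.485 -0.067  0.056]
 [ 0.419 -0.057  0.056]
 [ 0.43  -0.013  0.056]] [ 0.45735413 -0.04042827  0.056     ]
-0.18246587301174266 0.0660764910969612 0.04375303755470088
delta [-0.0653  0.1224  0.2855  0.0985] yaw -0.084
```

Request:
step_arm(
  deltas=[
    [1, -0.03, 0.05, 0.04, 0.05],
    [1, -0.06, 0.1, 0.08, 0.1],
    [1, -0.065, 0.122, 0.13, 0.1],
    [1, -0.065, 0.122, 0.18, 0.1],
    [1, -0.065, 0.122, 0.18, 0.1],
  ],
)

```text
clock: 9.93
position: [0.4595, -0.0373, 0.1214]
tcp_rot: [0.996, -0.091, -0.004, -0.001]
contact_force: [-0.1, 0.8, 0.6]
width: 0.0852
grip_force: 0.0
```

```bash
python3 - <<'E'
from seg import *
st(); r.capture('top'); print(lm('tin3_c','top')); to(.457,-.040,.02,-.182)
E
```

```text
9.93 [ 0.4595 -0.0373  0.1214] 0.0852 [-0.1  0.8  0.6]
[(0.76, [0.317, -0.137, 0.027]), (0.56, [0.342, -0.03, 0.028]), (0.39, [0.698, 0.342, -0.002])]
delta [-0.0055  0.0035  0.1053  0.0011] yaw -0.181
```

Request:
step_arm(
  deltas=[
    [1, -0.003, 0.002, 0.05, 0],
    [1, -0.003, 0.002, 0.09, 0],
    [1, -0.003, 0.002, 0.1, 0],
    [1, -0.003, 0.002, 0.1, 0],
  ],
)

```text
clock: 10.52
position: [0.4601, -0.039, 0.0254]
tcp_rot: [0.996, -0.09, 0.001, 0.0]
contact_force: [-0.2, 0.0, -0.2]
width: 0.0854
grip_force: 0.0
```

Request:
step_arm(
  deltas=[
    [-1, 0, 0, 0, 0],
    [-1, 0, 0, 0, 0],
    [-1, 0, 0, 0, 0],
    [-1, 0, 0, 0, 0],
    [-1, 0, 0, 0, 0],
  ],
  force=40,
)

```text
clock: 11.15
position: [0.4595, -0.0391, 0.0253]
tcp_rot: [0.996, -0.09, 0.001, 0.0]
contact_force: [-0.3, 1.3, 7.0]
width: 0.0459
grip_force: 41.4
```

```bash
python3 - <<'E'
from seg import *
st();  to(.545,.206,.28,-.08)
E
```

```text
11.15 [ 0.4595 -0.0391  0.0253] 0.0459 [-0.3  1.3  7. ]
delta [ 0.0399 -0.2565 -0.2547 -0.1012] yaw -0.181
```

Request:
step_arm(
  deltas=[
    [-1, 0, 0, -0.06, 0],
    [-1, 0, 0, -0.12, 0],
    [-1, 0.0, 0, -0.18, 0],
    [-1, 0.005, -0.04, -0.225, -0.03],
    [-1, 0.015, -0.1, -0.24, -0.1],
  ],
)

```text
clock: 11.78
position: [0.4925, 0.0565, 0.268]
tcp_rot: [0.999, -0.041, 0.003, 0.0]
contact_force: [1.5, -1.4, -3.0]
width: 0.0453
grip_force: 42.9
```

```bash
python3 - <<'E'
from seg import *
st();  to(.545,.206,.21,-.08)
E
```

```text
11.78 [0.4925 0.0565 0.268 ] 0.0453 [ 1.5 -1.4 -3. ]
delta [ 0.04   -0.1534  0.058  -0.0027] yaw -0.083
```

Request:
step_arm(
  deltas=[
    [-1, 0.015, -0.055, 0, 0],
    [-1, 0.03, -0.11, 0, 0],
    [-1, 0.04, -0.153, 0.02, 0],
    [-1, 0.04, -0.153, 0.058, 0],
    [-1, 0.04, -0.153, 0.075, 0],
  ],
)

```text
clock: 12.4
position: [0.5421, 0.2062, 0.1866]
tcp_rot: [0.999, -0.04, -0.002, 0.001]
contact_force: [0.4, 0.7, -1.2]
width: 0.0453
grip_force: 42.7
```

Request:
step_arm(
  deltas=[
    [-1, 0, 0, 0.015, 0],
    [-1, 0, 0, 0.025, 0],
    [-1, 0, 0, 0.03, 0],
    [-1, 0, 0, 0.03, 0],
  ],
)

```text
clock: 12.9
position: [0.5437, 0.2056, 0.1592]
tcp_rot: [0.999, -0.041, 0.0, -0.0]
contact_force: [0.7, 0.6, -2.7]
width: 0.0452
grip_force: 43.0
```

Request:
step_arm(
  deltas=[
    [-1, 0, 0, 0.002, 0],
    [-1, 0, 0, 0.002, 0],
    [0.5, 0, 0, 0.002, 0],
    [0.5, 0, 0, 0.002, 0],
    [0.5, 0, 0, 0.002, 0],
  ],
)

```text
clock: 13.52
position: [0.5437, 0.2058, 0.1573]
tcp_rot: [0.999, -0.041, 0.0, -0.0]
contact_force: [0.5, -0.0, -0.4]
width: 0.0639
grip_force: 0.0
```

Request:
step_arm(
  deltas=[
    [0.5, 0, 0, -0.05, 0],
    [0.5, 0, 0, -0.1, 0],
    [0.5, 0.0, 0.03, -0.14, 0],
    [0.5, 0, 0.09, -0.14, 0],
    [0.5, 0, 0.14, -0.14, 0],
  ],
)

```text
clock: 14.15
position: [0.5321, 0.0647, 0.2977]
tcp_rot: [0.999, -0.04, 0.001, 0.0]
contact_force: [-0.0, -0.9, 0.3]
width: 0.0639
grip_force: 0.0
```

```bash
python3 - <<'E'
from seg import *
st(); im=save('wrist','w4.png'); print(lm('poise_tab','wrist'))
save('top','t4.png'); print(lm('poise_tab','top'))
im=save('scene','s4.png'); print(lm('poise_tab','scene'))
a=cv2.imread('pics/w4.png'); b=cv2.imread('pics/s4.png'); cv2.imwrite('pics/m4.png',np.hstack([a[:, :480][::1],cv2.resize(b[160:300,180:320],(320,480))]))
E
```

```text
14.15 [0.5321 0.0647 0.2977] 0.0639 [-0.  -0.9  0.3]
[(0.73, [0.592, 0.016, 0.175])]
[]
[(0.59, [0.587, 0.01, 0.176])]
```

View pics/m4.png

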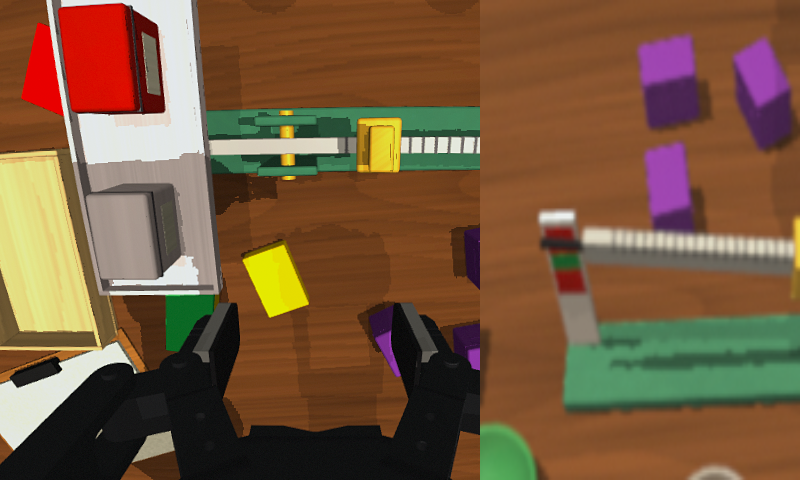

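```bash
python3 - <<'E'
from seg import *
print(np.round(ray('wrist',[[371,127],[396,127],[396,172],[370,172]],.192),4), np.array(cal('wrist')['cam_to_world'])[:3,3])
a=cv2.imread('pics/w4.png'); cv2.imwrite('pics/c4.png',cv2.resize(a[100:190,340:430],(540,540),interpolation=cv2.INTER_CUBIC))
to(.586,.014,.24,-.082)
E
```

```text
[[0.6055 0.0242 0.192 ]
 [0.6043 0.008  0.192 ]
 [0.5754 0.0086 0.192 ]
 [0.5767 0.026  0.192 ]] [0.60937178 0.05987805 0.4397966 ]
delta [0.0578 0.0485 0.057  0.0013] yaw -0.081
```

View pics/c4.png

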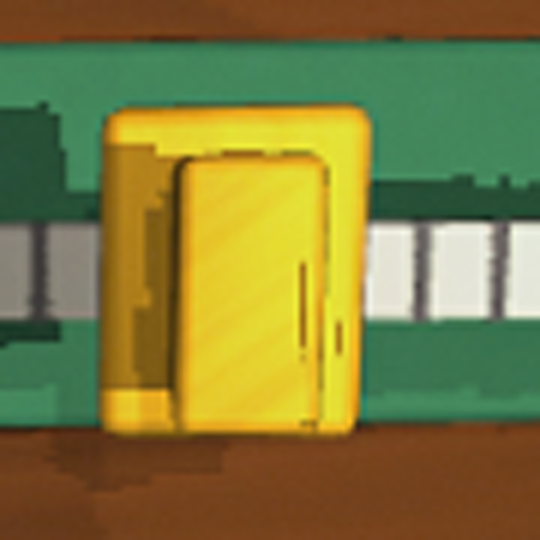

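Request:
step_arm(
  deltas=[
    [0.2, 0.03, 0.025, 0, 0],
    [0.2, 0.061, 0.045, 0.03, 0],
    [0.2, 0.062, 0.046, 0.06, 0],
    [0.2, 0.062, 0.046, 0.06, 0],
  ],
)

```text
clock: 14.95
position: [0.5892, 0.0166, 0.2343]
tcp_rot: [0.999, -0.04, -0.003, -0.0]
contact_force: [-0.3, -0.4, -0.2]
width: 0.0511
grip_force: 0.0
```

```bash
python3 - <<'E'
from seg import *
st(); to(.590,.016,.165,-.078)
E
```

```text
14.95 [0.5892 0.0166 0.2343] 0.0511 [-0.3 -0.4 -0.2]
delta [ 0.0008  0.0005  0.0693 -0.0019] yaw -0.08
```

Request:
step_arm(
  deltas=[
    [0.2, 0.001, 0, 0.03, 0],
    [0.2, 0.001, 0, 0.055, 0],
    [0.2, 0.001, 0, 0.07, 0],
    [-1, 0.001, 0, 0.07, 0],
    [-1, 0.001, 0, 0.07, 0],
  ],
  force=20,
)

```text
clock: 15.58
position: [0.5919, 0.0154, 0.1684]
tcp_rot: [0.999, -0.04, 0.001, 0.0]
contact_force: [1.1, 1.3, -3.4]
width: 0.0182
grip_force: 19.6
```

Request:
step_arm(
  deltas=[
    [-1, 0, 0, 0, 0],
    [-1, 0, 0, 0, 0],
    [-1, 0, 0, 0, 0],
  ],
  force=20,
)

```text
clock: 15.95
position: [0.5919, 0.0149, 0.1676]
tcp_rot: [0.999, -0.041, 0.001, 0.0]
contact_force: [1.9, -1.6, 0.5]
width: 0.0175
grip_force: 19.0
```

Request:
step_arm(
  deltas=[
    [-1, 0, 0.012, -0.0015, 0],
    [-1, 0, 0.025, -0.003, 0],
    [-1, 0, 0.037, -0.0045, 0],
    [-1, 0, 0.05, -0.006, 0],
    [-1, 0, 0.05, -0.006, 0],
  ],
)

```text
clock: 16.58
position: [0.5886, -0.036, 0.1735]
tcp_rot: [0.999, -0.041, 0.002, 0.0]
contact_force: [6.9, -1.4, -2.1]
width: 0.018
grip_force: 20.5
```

Request:
step_arm(
  deltas=[
    [-1, 0, 0.012, -0.0015, 0],
    [-1, 0, 0.025, -0.003, 0],
    [-1, 0, 0.037, -0.0045, 0],
    [-1, 0, 0.045, -0.0055, 0],
    [-1, 0, 0.045, -0.0055, 0],
  ],
)

```text
clock: 17.2
position: [0.5858, -0.0807, 0.1791]
tcp_rot: [0.999, -0.041, 0.003, 0.001]
contact_force: [8.5, -2.6, -2.0]
width: 0.018
grip_force: 22.2
```

```bash
python3 - <<'E'
from seg import *
st()
E
```

```text
17.2 [ 0.5858 -0.0807  0.1791] 0.018 [ 8.5 -2.6 -2. ]
```

Request:
step_arm(
  deltas=[
    [0.3, 0, 0, 0, 0],
    [0.3, 0, 0, 0, 0],
    [0.3, 0.002, 0, -0.03, 0],
    [0.3, 0.002, 0, -0.06, 0],
    [0.3, 0.002, 0, -0.06, 0],
  ],
)

```text
clock: 17.82
position: [0.5864, -0.0797, 0.2411]
tcp_rot: [0.999, -0.041, 0.002, 0.0]
contact_force: [-0.5, -0.2, 0.2]
width: 0.0558
grip_force: 0.0
```

Request:
step_arm(
  deltas=[
    [0.3, 0, 0, 0, 0],
    [0.3, 0, 0, 0, 0],
    [0.3, 0, 0, 0, 0],
    [0.3, 0, 0, 0, 0],
    [0.3, 0, 0, 0, 0],
  ],
)

```text
clock: 18.45
position: [0.5856, -0.0796, 0.2384]
tcp_rot: [0.999, -0.041, -0.0, 0.0]
contact_force: [-0.6, 0.1, -0.0]
width: 0.0556
grip_force: 0.0
```

Request:
step_arm(
  deltas=[
    [0.3, 0, 0, 0, 0],
    [0.3, 0, 0, 0, 0],
    [0.3, 0, 0, 0, 0],
    [0.3, 0, 0, 0, 0],
    [0.3, 0, 0, 0, 0],
  ],
)

```text
clock: 19.08
position: [0.5856, -0.0796, 0.2385]
tcp_rot: [0.999, -0.041, -0.0, 0.0]
contact_force: [0.3, -0.3, -0.2]
width: 0.0557
grip_force: 0.0
```

Request:
step_arm(
  deltas=[
    [0.3, 0, 0, 0, 0],
    [0.3, 0, 0, 0, 0],
    [0.3, 0, 0, 0, 0],
    [0.3, 0, 0, 0, 0],
    [0.3, 0, 0, 0, 0],
  ],
)

```text
clock: 19.7
position: [0.5856, -0.0796, 0.2385]
tcp_rot: [0.999, -0.041, -0.0, 0.0]
contact_force: [0.1, 0.7, 0.8]
width: 0.0553
grip_force: 0.0
```

```bash
python3 - <<'E'
from seg import *
st(); save('wrist','w5.png'); print(lm('poise_tab','wrist'))
im=save('scene','s5.png'); 
a=cv2.imread('pics/w5.png'); b=cv2.imread('pics/s5.png'); cv2.imwrite('pics/m5.png',np.hstack([cv2.resize(a[:330,100:500],(400,330)),cv2.resize(b[200:280,190:280],(372,330),interpolation=cv2.INTER_CUBIC)]))
E
```

```text
19.7 [ 0.5856 -0.0796  0.2385] 0.0553 [0.1 0.7 0.8]
[(0.61, [0.589, -0.089, 0.149])]
```

View pics/m5.png

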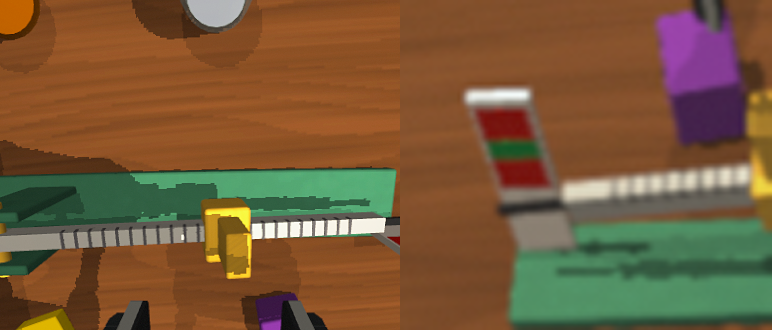

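Request:
step_arm(
  deltas=[
    [0.2, 0.001, 0.011, 0.02, -0.02],
    [0.2, 0.001, 0.0115, 0.06, -0.02],
    [0.2, 0.001, 0.0115, 0.096, -0.02],
    [0.2, 0.001, 0.0115, 0.096, -0.02],
    [-1, 0.001, 0.0115, 0.096, -0.02],
  ],
)

```text
clock: 20.48
position: [0.5865, -0.0914, 0.144]
tcp_rot: [1.0, -0.031, 0.001, 0.0]
contact_force: [-0.8, -0.2, -1.3]
width: 0.0342
grip_force: 0.0
```

Request:
step_arm(
  deltas=[
    [-1, 0, 0, 0, 0],
    [-1, 0, 0, 0, 0],
    [-1, 0, 0, 0, 0],
    [-1, 0, 0, 0, 0],
  ],
)

```text
clock: 20.98
position: [0.5867, -0.0917, 0.1435]
tcp_rot: [1.0, -0.031, 0.002, 0.001]
contact_force: [3.6, -3.4, 3.7]
width: 0.0171
grip_force: 24.4
```

Request:
step_arm(
  deltas=[
    [-1, 0, -0.012, -0.0015, 0],
    [-1, 0, -0.024, -0.003, 0],
    [-1, 0, -0.035, -0.0042, 0],
    [-1, 0, -0.035, -0.0042, 0],
  ],
)

```text
clock: 21.48
position: [0.5889, -0.0552, 0.1478]
tcp_rot: [1.0, -0.03, 0.002, -0.0]
contact_force: [3.0, 0.9, 5.7]
width: 0.0172
grip_force: 24.1
```

Request:
step_arm(
  deltas=[
    [0.3, 0, 0, 0, 0],
    [0.3, 0, 0, 0, 0],
    [0.3, 0, 0, -0.03, 0],
    [0.3, 0, 0, -0.08, 0],
    [0.3, 0, 0, -0.09, 0],
  ],
)

```text
clock: 22.1
position: [0.5887, -0.0565, 0.2398]
tcp_rot: [1.0, -0.031, 0.002, 0.001]
contact_force: [0.3, 0.5, 0.5]
width: 0.0555
grip_force: 0.0
```

Request:
step_arm(
  deltas=[
    [0.3, 0, 0, 0, 0],
    [0.3, 0, 0, 0, 0],
    [0.3, 0, 0, 0, 0],
    [0.3, 0, 0, 0, 0],
    [0.3, 0, 0, 0, 0],
  ],
)

```text
clock: 22.72
position: [0.5877, -0.0562, 0.2364]
tcp_rot: [1.0, -0.031, -0.0, -0.0]
contact_force: [0.1, -0.1, 0.7]
width: 0.0558
grip_force: 0.0
```

Request:
step_arm(
  deltas=[
    [0.3, 0, 0, 0, 0],
    [0.3, 0, 0, 0, 0],
    [0.3, 0, 0, 0, 0],
    [0.3, 0, 0, 0, 0],
    [0.3, 0, 0, 0, 0],
  ],
)

```text
clock: 23.35
position: [0.5878, -0.0562, 0.2367]
tcp_rot: [1.0, -0.031, 0.0, 0.0]
contact_force: [-0.6, -0.2, -0.1]
width: 0.0559
grip_force: 0.0
```

Request:
step_arm(
  deltas=[
    [0.3, 0, 0, 0, 0],
    [0.3, 0, 0, 0, 0],
    [0.3, 0, 0, 0, 0],
    [0.3, 0, 0, 0, 0],
    [0.3, 0, 0, 0, 0],
  ],
)

```text
clock: 23.98
position: [0.5878, -0.0562, 0.2368]
tcp_rot: [1.0, -0.031, 0.0, 0.0]
contact_force: [1.2, 0.4, 0.3]
width: 0.0556
grip_force: 0.0
```

```bash
python3 - <<'E'
from seg import *
st(); save('wrist','w6.png'); print(lm('poise_tab','wrist'))
im=save('scene','s6.png'); print(lm('poise_tab','scene'),lm('pan_in','scene'))
# pointer: dark pixels left of the plate, candidate rows, in the three pictures
for f in ('s4','s5','s6'):
    g=cv2.imread(f'pics/{f}.png').astype(int).max(2)[205:270,208:235]; ys,xs=np.nonzero(g<45); print(f,len(ys),[(int(x)+208,round(ys[xs==x].mean()+205,1),int((xs==x).sum())) for x in np.unique(xs)])
b=cv2.imread('pics/s6.png'); cv2.imwrite('pics/m6.png',cv2.resize(b[200:280,190:280],(450,400),interpolation=cv2.INTER_CUBIC))
E
```

```text
23.98 [ 0.5878 -0.0562  0.2368] 0.0556 [1.2 0.4 0.3]
[(0.76, [0.59, -0.042, 0.184])]
[(0.66, [0.585, -0.049, 0.181])] [(0.63, [0.605, 0.201, 0.132])]
s4 16 [(208, np.float64(230.5), 2), (209, np.float64(231.0), 1), (210, np.float64(231.0), 1), (211, np.float64(231.0), 1), (212, np.float64(231.0), 1), (213, np.float64(231.0), 1), (214, np.float64(231.0), 1), (215, np.float64(231.0), 1), (216, np.float64(231.0), 1), (217, np.float64(231.0), 1), (218, np.float64(231.0), 1), (219, np.float64(231.0), 1), (220, np.float64(231.0), 1), (221, np.float64(231.0), 1), (222, np.float64(231.0), 1)]
s5 7 [(217, np.float64(250.0), 1), (218, np.float64(250.0), 1), (219, np.float64(250.0), 1), (220, np.float64(250.0), 1), (221, np.float64(250.0), 1), (222, np.float64(250.0), 1), (227, np.float64(249.0), 1)]
s6 17 [(208, np.float64(231.0), 1), (209, np.float64(231.0), 1), (210, np.float64(231.0), 1), (211, np.float64(231.0), 1), (212, np.float64(231.0), 1), (213, np.float64(231.0), 1), (214, np.float64(231.0), 1), (215, np.float64(231.0), 1), (216, np.float64(231.0), 1), (217, np.float64(231.0), 1), (218, np.float64(231.0), 1), (219, np.float64(231.0), 1), (220, np.float64(231.0), 1), (221, np.float64(231.0), 1), (222, np.float64(231.5), 2), (223, np.float64(232.0), 1)]
```

View pics/m6.png

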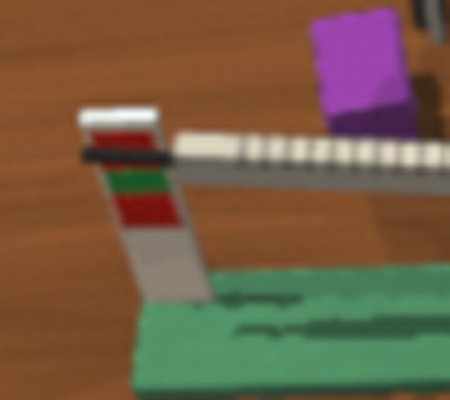

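Request:
step_arm(
  deltas=[
    [0.2, 0.001, -0.0135, 0.02, 0],
    [0.2, 0.001, -0.0135, 0.045, 0],
    [0.2, 0.001, -0.0135, 0.058, 0],
    [0.2, 0.001, -0.0135, 0.058, 0],
    [-1, 0.001, -0.0135, 0.058, 0],
  ],
)

```text
clock: 24.85
position: [0.5901, -0.043, 0.1797]
tcp_rot: [1.0, -0.031, 0.001, 0.0]
contact_force: [-0.0, -0.2, 0.5]
width: 0.0342
grip_force: 0.0
```

Request:
step_arm(
  deltas=[
    [-1, 0, 0, 0, 0],
    [-1, 0, 0, 0, 0],
    [-1, 0, 0, 0, 0],
    [-1, 0, 0, 0, 0],
  ],
)

```text
clock: 25.35
position: [0.5901, -0.0432, 0.179]
tcp_rot: [1.0, -0.031, 0.001, 0.0]
contact_force: [2.5, -0.7, -1.9]
width: 0.0171
grip_force: 19.3
```

Request:
step_arm(
  deltas=[
    [-1, 0, 0.006, -0.0007, 0],
    [-1, 0, 0.012, -0.0015, 0],
    [-1, 0, 0.0185, -0.0022, 0],
    [-1, 0, 0.0185, -0.0022, 0],
    [-1, 0, 0.0185, -0.0022, 0],
  ],
)

```text
clock: 25.98
position: [0.5889, -0.0617, 0.1812]
tcp_rot: [1.0, -0.031, 0.001, 0.0]
contact_force: [5.2, -1.5, -1.3]
width: 0.0171
grip_force: 19.7
```

Request:
step_arm(
  deltas=[
    [0.3, 0, 0, 0, 0],
    [0.3, 0, 0, 0, 0],
    [0.3, 0, 0, -0.03, 0],
    [0.3, 0, 0, -0.06, 0],
    [0.3, 0, 0, -0.06, 0],
  ],
)

```text
clock: 26.6
position: [0.5892, -0.0612, 0.2435]
tcp_rot: [1.0, -0.031, 0.002, 0.0]
contact_force: [-0.3, 0.1, -1.1]
width: 0.0558
grip_force: 0.0
```

Request:
step_arm(
  deltas=[
    [0.3, 0, 0, 0, 0],
    [0.3, 0, 0, 0, 0],
    [0.3, 0, 0, 0, 0],
    [0.3, 0, 0, 0, 0],
    [0.3, 0, 0, 0, 0],
  ],
)

```text
clock: 27.22
position: [0.5884, -0.0612, 0.2407]
tcp_rot: [1.0, -0.031, -0.0, 0.0]
contact_force: [1.2, 0.1, 0.4]
width: 0.0555
grip_force: 0.0
```

Request:
step_arm(
  deltas=[
    [0.3, 0, 0, 0, 0],
    [0.3, 0, 0, 0, 0],
    [0.3, 0, 0, 0, 0],
    [0.3, 0, 0, 0, 0],
    [0.3, 0, 0, 0, 0],
  ],
)

```text
clock: 27.85
position: [0.5885, -0.0613, 0.2409]
tcp_rot: [1.0, -0.031, -0.0, 0.0]
contact_force: [-0.3, 0.2, 0.1]
width: 0.0554
grip_force: 0.0
```

Request:
step_arm(
  deltas=[
    [0.3, 0, 0, 0, 0],
    [0.3, 0, 0, 0, 0],
    [0.3, 0, 0, 0, 0],
    [0.3, 0, 0, 0, 0],
    [0.3, 0, 0, 0, 0],
  ],
)

```text
clock: 28.48
position: [0.5885, -0.0612, 0.2409]
tcp_rot: [1.0, -0.031, 0.0, 0.0]
contact_force: [-0.0, -0.3, -0.2]
width: 0.0554
grip_force: 0.0
```

```bash
cat > tilt.py <<'E'
from seg import *
# fit tilt by projecting the pointer's line: rows of dark pixel at columns 208-216 scaled between stops
def row(f):
    g=255-cv2.imread(f'pics/{f}.png').astype(float).max(2)[205:275,207:222]; g=np.clip(g-195,0,None)**2
    ys=np.arange(205,275)[:,None]; return [(i+207,round((g[:,i]*ys[:,0]).sum()/(g[:,i].sum()+1e-9),1),int(g[:,i].sum())) for i in range(0,15,2)]
E
python3 - <<'E'
from tilt import *
st(); save('scene','s7.png'); save('wrist','w7.png')
print(lm('pan_in','scene'),lm('poise_tab','scene'),lm('poise_tab','wrist'))
for f in ('s4','s5','s7'): print(f,row(f))
b=cv2.imread('pics/s7.png'); cv2.imwrite('pics/m7.png',cv2.resize(b[200:280,190:280],(450,400),interpolation=cv2.INTER_CUBIC))
E
```

```text
28.48 [ 0.5885 -0.0612  0.2409] 0.0554 [-0.  -0.3 -0.2]
[(0.63, [0.604, 0.204, 0.144])] [(0.72, [0.599, 0.084, -0.0]), (0.65, [0.585, -0.071, 0.169])] [(0.58, [0.587, -0.065, 0.17])]
s4 [(207, np.float64(230.7), 208), (209, np.float64(230.6), 452), (211, np.float64(230.8), 521), (213, np.float64(230.9), 578), (215, np.float64(230.9), 490), (217, np.float64(231.0), 441), (219, np.float64(231.0), 457), (221, np.float64(231.0), 377)]
s5 [(207, np.float64(0.0), 0), (209, np.float64(0.0), 0), (211, np.float64(0.0), 0), (213, np.float64(0.0), 0), (215, np.float64(250.3), 233), (217, np.float64(250.0), 362), (219, np.float64(250.0), 256), (221, np.float64(250.0), 289)]
s7 [(207, np.float64(0.0), 0), (209, np.float64(0.0), 0), (211, np.float64(240.0), 361), (213, np.float64(239.8), 442), (215, np.float64(239.8), 442), (217, np.float64(239.8), 424), (219, np.float64(239.8), 521), (221, np.float64(239.7), 493)]
```

View pics/m7.png

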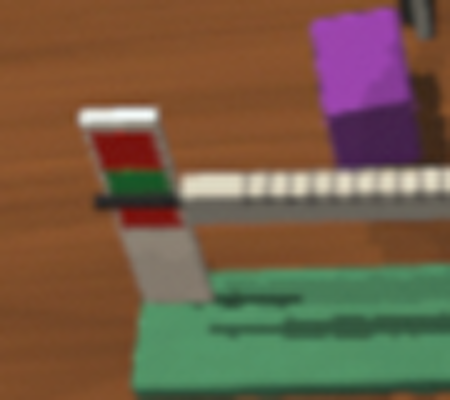

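```bash
python3 - <<'E'
from tilt import *
d=np.array([-.065,-.998])
for t in (-.12,-.06,-.028,-.014,0,.014,.028,.12):
    P=[[*(np.array([.599,.084])+d*L*np.cos(t)),.12-L*np.sin(t)] for L in (.300,.318)]
    print(t,np.round(pix('scene',P),1).tolist())
E
```

```text
-0.12 [[225.6, 232.4], [217.6, 232.1]]
-0.06 [[226.4, 237.1], [218.5, 237.1]]
-0.028 [[227.0, 239.6], [219.2, 239.7]]
-0.014 [[227.3, 240.6], [219.5, 240.8]]
0 [[227.6, 241.7], [219.9, 241.9]]
0.014 [[227.9, 242.8], [220.3, 243.0]]
0.028 [[228.3, 243.8], [220.7, 244.1]]
0.12 [[231.2, 250.4], [224.0, 251.1]]
```

Request:
step_arm(
  deltas=[
    [-1, -0.003, 0.05, -0.02, 0],
    [-1, -0.005, 0.11, -0.02, 0],
    [-1, -0.007, 0.17, -0.02, 0],
    [-1, -0.009, 0.23, -0.02, 0],
    [-1, -0.011, 0.29, -0.02, 0],
  ],
)

```text
clock: 29.35
position: [0.5594, -0.3519, 0.2611]
tcp_rot: [1.0, -0.031, 0.0, 0.0]
contact_force: [1.1, -0.2, 0.4]
width: -0.0001
grip_force: 0.0
```

Request:
step_arm(
  deltas=[
    [-1, -0.03, 0.03, 0.0, 0],
    [-1, -0.06, 0.06, 0.0, 0],
    [-1, -0.06, 0.06, 0.0, 0],
  ],
)

```text
clock: 29.72
position: [0.494, -0.4085, 0.2609]
tcp_rot: [0.999, -0.033, -0.0, 0.0]
contact_force: [0.5, -0.2, 0.1]
width: -0.0003
grip_force: 0.0
```

```bash
python3 - <<'E'
from tilt import *
st(); im=save('wrist','w8.png'); print(lm('plunger_top','wrist'),lm('stamp','wrist'))
hsv=cv2.cvtColor(im,cv2.COLOR_RGB2HSV); m=(((hsv[...,0]<6)|(hsv[...,0]>174))&(hsv[...,1]>150)&(hsv[...,2]>120)).astype(np.uint8)
n,l,s,c=cv2.connectedComponentsWithStats(m); print(s[1:][s[1:,4]>150].tolist())
save('scene','s8.png'); print(row('s8')); to(.5555,-.41,.15)
b=cv2.imread('pics/w8.png'); cv2.imwrite('pics/m8.png',np.hstack([b[:,:420],cv2.resize(cv2.imread('pics/s8.png')[200:280,190:280],(375,480),interpolation=cv2.INTER_CUBIC)]))
E
```

```text
29.73 [ 0.494  -0.4085  0.2609] -0.0003 [ 0.5 -0.2  0.1]
[(0.95, [0.556, -0.411, 0.117])] [(0.82, [0.554, -0.412, -0.001])]
[[549, 0, 28, 84, 584], [557, 84, 71, 29, 409], [286, 121, 54, 56, 2362]]
[(207, np.float64(0.0), 0), (209, np.float64(240.3), 569), (211, np.float64(240.1), 1249), (213, np.float64(239.7), 1037), (215, np.float64(239.6), 1129), (217, np.float64(239.6), 1360), (219, np.float64(239.5), 1355), (221, np.float64(239.6), 1214)]
delta [0.0587 0.0011 0.111  0.    ] yaw -0.06
```

View pics/m8.png

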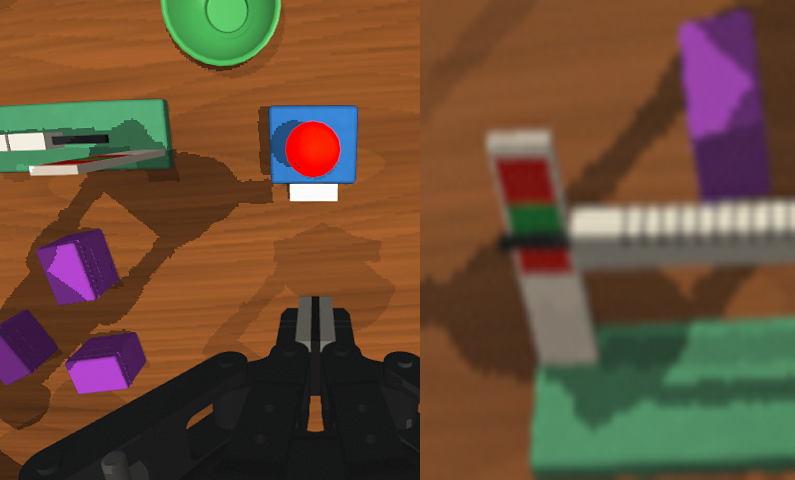

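Request:
step_arm(
  deltas=[
    [-1, 0.055, 0.001, 0.02, 0],
    [-1, 0.061, 0.001, 0.06, 0],
    [-1, 0.061, 0.001, 0.11, 0],
    [-1, 0.061, 0.001, 0.125, 0],
  ],
)

```text
clock: 30.42
position: [0.5567, -0.4085, 0.1321]
tcp_rot: [1.0, -0.03, -0.002, -0.002]
contact_force: [-0.5, 0.1, -0.5]
width: -0.0002
grip_force: 0.0
```

Request:
step_arm(
  deltas=[
    [-1, 0, 0, 0.012, 0],
    [-1, 0, 0, 0.022, 0],
    [-1, 0, 0, 0.032, 0],
    [-1, 0, 0, 0.035, 0],
    [-1, 0, 0, 0.035, 0],
  ],
)

```text
clock: 31.05
position: [0.558, -0.4114, 0.1024]
tcp_rot: [1.0, -0.031, 0.001, 0.001]
contact_force: [1.9, 2.3, 6.5]
width: 0.0003
grip_force: 3.1
```

Request:
step_arm(
  deltas=[
    [-1, 0, 0, 0.003, 0],
    [-1, 0, 0, 0.005, 0],
    [-1, 0, 0, 0.005, 0],
  ],
)

```text
clock: 31.42
position: [0.5581, -0.4115, 0.1]
tcp_rot: [1.0, -0.031, 0.002, 0.001]
contact_force: [-2.0, 5.0, 17.5]
width: 0.0001
grip_force: 8.3
```

Request:
step_arm(
  deltas=[
    [-1, 0, 0, 0.002, 0],
    [-1, 0, 0, 0.002, 0],
    [-1, 0, 0, 0.002, 0],
  ],
)

```text
clock: 31.8
position: [0.5581, -0.4115, 0.0998]
tcp_rot: [1.0, -0.03, 0.002, 0.002]
contact_force: [-5.3, 7.6, 26.2]
width: 0.0001
grip_force: 12.7
```

Request:
step_arm(
  deltas=[
    [-1, 0, 0, -0.05, 0],
    [-1, 0, 0, -0.1, 0],
    [-1, 0, -0.02, -0.16, 0],
    [-1, 0, -0.08, -0.19, 0],
    [-1, 0.01, -0.14, -0.19, 0],
  ],
)

```text
clock: 32.42
position: [0.5753, -0.2749, 0.2873]
tcp_rot: [0.999, -0.032, 0.003, 0.002]
contact_force: [1.3, 0.6, -1.4]
width: 0.0001
grip_force: 0.0
```

Request:
step_arm(
  deltas=[
    [0, 0, -0.06, 0, 0],
    [0, 0, -0.12, 0, 0],
    [0.5, 0.0, -0.18, 0, 0],
    [0.5, 0, -0.24, 0, 0],
    [0.5, 0.01, -0.3, 0, 0],
  ],
)

```text
clock: 33.05
position: [0.6031, 0.0257, 0.2845]
tcp_rot: [1.0, -0.031, 0.001, 0.0]
contact_force: [0.9, -0.2, 0.0]
width: 0.0642
grip_force: 0.0
```

```bash
python3 - <<'E'
from tilt import *
st(); save('wrist','w9.png'); print(lm('tin2_c','wrist'),lm('tin3_c','wrist'),lm('crate','wrist'))
save('scene','s9.png'); print(row('s9')); to(.665,.196,.24,-.08)
E
```

```text
33.05 [0.6031 0.0257 0.2845] 0.0642 [ 0.9 -0.2  0. ]
[(0.9, [0.671, 0.198, 0.169])] [(0.83, [0.341, -0.026, 0.027]), (0.82, [0.545, 0.205, 0.172]), (0.72, [0.441, -0.138, 0.028]), (0.49, [0.489, 0.421, 0.002])] [(0.71, [0.601, 0.085, 0.0]), (0.58, [0.488, 0.422, 0.001])]
[(207, np.float64(0.0), 0), (209, np.float64(0.0), 0), (211, np.float64(240.0), 361), (213, np.float64(239.8), 405), (215, np.float64(239.8), 370), (217, np.float64(239.8), 424), (219, np.float64(239.7), 468), (221, np.float64(239.7), 482)]
delta [ 0.0512 -0.1757  0.0438  0.0192] yaw -0.061
```

View pics/w9.png

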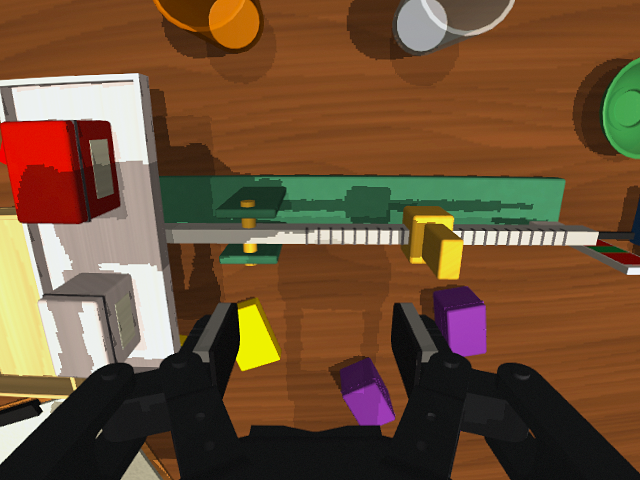

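Request:
step_arm(
  deltas=[
    [0.75, 0.018, -0.058, 0, 0.01],
    [0.75, 0.035, -0.117, 0, 0.02],
    [0.75, 0.0515, -0.175, 0.02, 0.02],
    [0.75, 0.0515, -0.175, 0.04, 0.02],
    [0.75, 0.0515, -0.175, 0.04, 0.02],
  ],
)

```text
clock: 33.92
position: [0.665, 0.1941, 0.2415]
tcp_rot: [0.999, -0.041, -0.002, 0.001]
contact_force: [-0.3, -0.7, 0.5]
width: 0.0745
grip_force: 0.0
```

```bash
python3 - <<'E'
from tilt import *
st(); to(.665,.196,.169,-.08)
E
```

```text
33.92 [0.665  0.1941 0.2415] 0.0745 [-0.3 -0.7  0.5]
delta [-0.0002 -0.0019  0.0725 -0.0026] yaw -0.083
```

Request:
step_arm(
  deltas=[
    [0.75, 0, -0.002, 0.03, 0],
    [0.75, 0, -0.002, 0.06, 0],
    [0.75, 0, -0.002, 0.07, 0],
    [0.75, 0, -0.002, 0.07, 0],
  ],
)

```text
clock: 34.42
position: [0.666, 0.1964, 0.1747]
tcp_rot: [0.999, -0.041, 0.0, 0.0]
contact_force: [-0.1, -0.1, 0.5]
width: 0.075
grip_force: 0.0
```

Request:
step_arm(
  deltas=[
    [-1, 0, 0, 0, 0],
    [-1, 0, 0, 0, 0],
    [-1, 0, 0, 0, 0],
    [-1, 0, 0, 0, 0],
    [-1, 0, 0, 0, 0],
  ],
  force=40,
)

```text
clock: 35.05
position: [0.6657, 0.1978, 0.1739]
tcp_rot: [0.999, -0.041, 0.0, -0.0]
contact_force: [0.2, 0.1, 0.5]
width: 0.0449
grip_force: 45.9
```

Request:
step_arm(
  deltas=[
    [-1, 0, 0, -0.015, 0],
    [-1, 0, 0, -0.05, 0],
    [-1, 0, 0, -0.1, 0],
    [-1, -0.01, -0.05, -0.12, 0],
    [-1, -0.04, -0.1, -0.12, 0],
  ],
)

```text
clock: 35.67
position: [0.6349, 0.3011, 0.2969]
tcp_rot: [0.999, -0.042, 0.002, -0.001]
contact_force: [-0.5, 0.5, -0.8]
width: 0.0453
grip_force: 45.8
```

```bash
python3 - <<'E'
from tilt import *
st(); to(.545,.42,.2,-.06); save('wrist','w10.png'); print(lm('crate','wrist'))
E
```

```text
35.67 [0.6349 0.3011 0.2969] 0.0453 [-0.5  0.5 -0.8]
delta [-0.0995 -0.111   0.0969 -0.0237] yaw -0.084
[(0.88, [0.488, 0.422, 0.004])]
```

View pics/w10.png

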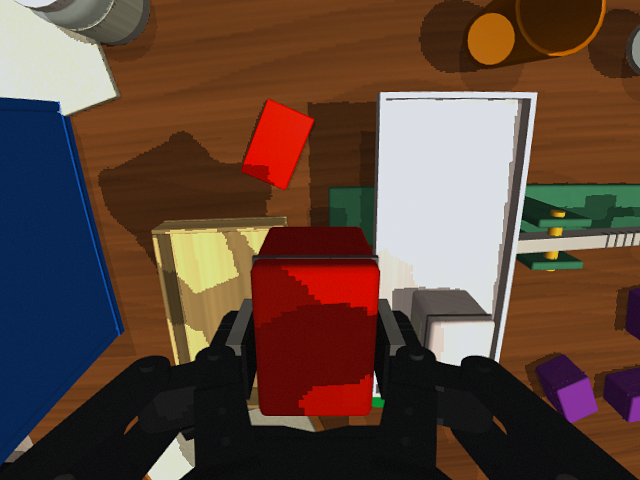

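Request:
step_arm(
  deltas=[
    [-1, -0.04, -0.045, 0, -0.02],
    [-1, -0.08, -0.09, 0, -0.05],
    [-1, -0.1, -0.111, 0.03, -0.05],
    [-1, -0.1, -0.111, 0.09, -0.05],
    [-1, -0.1, -0.111, 0.12, -0.05],
  ],
)

```text
clock: 36.4
position: [0.5414, 0.4189, 0.1709]
tcp_rot: [1.0, -0.015, -0.002, 0.001]
contact_force: [-0.5, -0.4, -0.9]
width: 0.0451
grip_force: 45.7
```

```bash
python3 - <<'E'
from tilt import *
st(); to(.545,.42,.037,-.03)
im=save('top','t10.png'); print(lm('crate','top'))
E
```

```text
36.4 [0.5414 0.4189 0.1709] 0.0451 [-0.5 -0.4 -0.9]
delta [ 3.600e-03 -1.200e-03  1.339e-01  1.000e-04] yaw -0.03
[(0.88, [0.494, 0.421, 0.001])]
```

Request:
step_arm(
  deltas=[
    [-1, 0.003, 0, 0.05, 0],
    [-1, 0.003, 0, 0.1, 0],
    [-1, 0.003, 0, 0.12, 0],
    [-1, 0.003, 0, 0.128, 0],
    [-1, 0.003, 0, 0.128, 0],
  ],
)

```text
clock: 37.12
position: [0.5471, 0.4196, 0.0474]
tcp_rot: [1.0, -0.016, 0.001, -0.001]
contact_force: [-0.2, -0.7, -0.1]
width: 0.0447
grip_force: 45.7
```

Request:
step_arm(
  deltas=[
    [-1, 0, 0, 0.004, 0],
    [-1, 0, 0, 0.006, 0],
    [-1, 0, 0, 0.006, 0],
  ],
)

```text
clock: 37.5
position: [0.5462, 0.4193, 0.0401]
tcp_rot: [1.0, -0.016, 0.0, -0.0]
contact_force: [0.1, -0.7, -1.5]
width: 0.0453
grip_force: 45.7
```

Request:
step_arm(
  deltas=[
    [-1, 0, 0, 0.002, 0],
    [-1, 0, 0, 0.004, 0],
    [-1, 0, 0, 0.004, 0],
    [-1, 0, 0, 0.004, 0],
  ],
)

```text
clock: 38.0
position: [0.5463, 0.4193, 0.0376]
tcp_rot: [1.0, -0.016, 0.0, -0.0]
contact_force: [-3.1, -2.9, 9.0]
width: 0.0452
grip_force: 46.8
```

Request:
step_arm(
  deltas=[
    [0.5, 0, 0, -0.001, 0],
    [0.5, 0, 0, -0.001, 0],
    [0.5, 0, 0, -0.001, 0],
    [0.5, 0, 0, -0.06, 0],
    [0.5, 0, 0, -0.12, 0],
  ],
)

```text
clock: 38.62
position: [0.5457, 0.419, 0.1561]
tcp_rot: [1.0, -0.016, -0.001, 0.001]
contact_force: [1.2, 0.1, 0.4]
width: 0.0644
grip_force: 0.0
```

Request:
step_arm(
  deltas=[
    [0.75, 0, 0, -0.06, 0],
    [0.75, 0, 0.03, -0.11, 0],
    [0.75, 0, 0.09, -0.11, 0.05],
    [0.75, 0, 0.15, -0.11, 0.05],
    [0.75, 0, 0.21, -0.11, 0.05],
  ],
)

```text
clock: 39.25
position: [0.5392, 0.2076, 0.2658]
tcp_rot: [0.999, -0.04, 0.0, 0.0]
contact_force: [-0.6, 0.2, -1.0]
width: 0.0745
grip_force: 0.0
```

```bash
python3 - <<'E'
from tilt import *
st(); im=save('wrist','w11.png'); print(lm('tin3_c','wrist'))
save('scene','s11.png'); print(lm('tin3_c','scene'),lm('pan_in','scene')); to(.545,.206,.189,-.08)
im=save('top','t11.png')
a=cv2.imread('pics/w11.png');b=cv2.imread('pics/t11.png'); cv2.imwrite('pics/m11.png',np.hstack([cv2.resize(a,(480,360)),cv2.resize(b[150:350,60:260],(320,360))]))
E
```

```text
39.25 [0.5392 0.2076 0.2658] 0.0745 [-0.6  0.2 -1. ]
[(0.84, [0.316, -0.146, 0.022]), (0.75, [0.342, -0.028, 0.027]), (0.74, [0.543, 0.207, 0.189]), (0.64, [0.445, -0.139, 0.03])]
[(0.97, [0.347, -0.027, 0.031]), (0.88, [0.54, 0.208, 0.192]), (0.67, [0.44, -0.142, 0.029]), (0.59, [0.316, -0.14, 0.029])] [(0.74, [0.606, 0.204, 0.162]), (0.72, [0.539, 0.206, 0.191])]
delta [ 0.0055  0.0031  0.0769 -0.0019] yaw -0.082
```

View pics/m11.png

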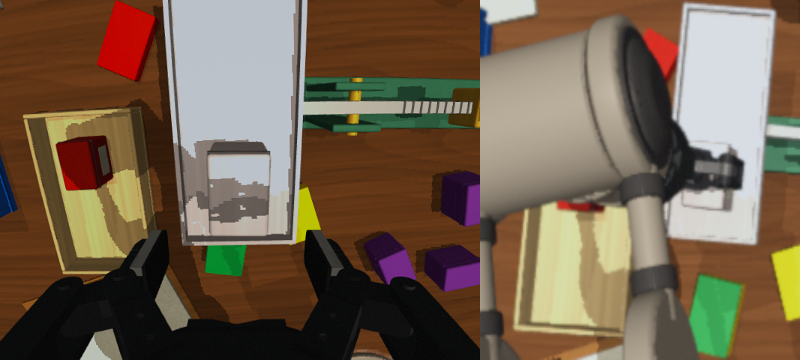

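Request:
step_arm(
  deltas=[
    [0.75, 0.0045, 0.001, 0.03, 0],
    [0.75, 0.0045, 0.001, 0.06, 0],
    [0.75, 0.0045, 0.001, 0.076, 0],
    [0.75, 0.0045, 0.001, 0.076, 0],
  ],
)

```text
clock: 40.05
position: [0.5434, 0.2088, 0.1887]
tcp_rot: [0.999, -0.04, -0.001, 0.0]
contact_force: [-0.7, 0.4, 0.1]
width: 0.0749
grip_force: 0.0
```

Request:
step_arm(
  deltas=[
    [-1, 0, 0, 0, 0],
    [-1, 0, 0, 0, 0],
    [-1, 0, 0, 0, 0],
    [-1, 0, 0, 0, 0],
    [-1, 0, 0, 0, 0],
  ],
  force=40,
)

```text
clock: 40.67
position: [0.5443, 0.2081, 0.1901]
tcp_rot: [0.999, -0.041, 0.001, -0.0]
contact_force: [0.8, 1.4, 0.7]
width: 0.0453
grip_force: 47.9
```

Request:
step_arm(
  deltas=[
    [-1, 0, 0, -0.03, 0],
    [-1, 0, 0, -0.07, 0],
    [-1, 0, 0, -0.11, 0],
    [-1, -0.02, -0.055, -0.11, -0.03],
    [-1, -0.04, -0.11, -0.11, -0.05],
  ],
)

```text
clock: 41.3
position: [0.5127, 0.3213, 0.2997]
tcp_rot: [1.0, -0.016, -0.0, 0.0]
contact_force: [0.5, 0.8, -2.4]
width: 0.0454
grip_force: 47.5
```

```bash
python3 - <<'E'
from tilt import *
st(); to(.435,.42,.17,-.03)
E
```

```text
41.3 [0.5127 0.3213 0.2997] 0.0454 [ 0.5  0.8 -2.4]
delta [-0.0809 -0.0961  0.1297 -0.0028] yaw -0.033
```

Request:
step_arm(
  deltas=[
    [-1, -0.04, -0.045, 0, 0],
    [-1, -0.08, -0.09, 0.02, 0],
    [-1, -0.081, -0.096, 0.07, 0],
    [-1, -0.081, -0.096, 0.13, 0],
    [-1, -0.081, -0.096, 0.19, 0],
  ],
)

```text
clock: 41.92
position: [0.4342, 0.4191, 0.1076]
tcp_rot: [1.0, -0.015, -0.0, 0.0]
contact_force: [0.2, 0.2, -1.8]
width: 0.0452
grip_force: 47.6
```

Request:
step_arm(
  deltas=[
    [-1, 0, 0, 0.04, 0],
    [-1, 0, 0, 0.055, 0],
    [-1, 0, 0, 0.06, 0],
    [-1, 0, 0, 0.06, 0],
  ],
)

```text
clock: 42.42
position: [0.4358, 0.4198, 0.0511]
tcp_rot: [1.0, -0.016, 0.001, -0.001]
contact_force: [-0.0, -0.0, -1.6]
width: 0.0449
grip_force: 47.4
```

Request:
step_arm(
  deltas=[
    [-1, 0, 0, 0.005, 0],
    [-1, 0, 0, 0.01, 0],
    [-1, 0, 0, 0.013, 0],
    [-1, 0, 0, 0.013, 0],
  ],
)

```text
clock: 42.92
position: [0.435, 0.4194, 0.0377]
tcp_rot: [1.0, -0.016, 0.0, -0.0]
contact_force: [-2.2, -1.4, 5.1]
width: 0.0451
grip_force: 48.3
```

Request:
step_arm(
  deltas=[
    [0.5, 0, 0, -0.001, 0],
    [0.5, 0, 0, -0.001, 0],
    [0.5, 0, 0, -0.001, 0],
    [0.5, 0, 0, -0.06, 0],
    [0.5, 0, 0, -0.12, 0],
  ],
)

```text
clock: 43.55
position: [0.4347, 0.419, 0.1574]
tcp_rot: [1.0, -0.016, -0.001, 0.001]
contact_force: [0.7, 0.1, -0.3]
width: 0.0644
grip_force: 0.0
```

Request:
step_arm(
  deltas=[
    [0.5, 0, 0, -0.06, 0],
    [0.5, 0, 0, -0.12, 0],
    [0.5, 0.03, 0.05, -0.12, 0.03],
    [0.5, 0.06, 0.1, -0.12, 0.03],
    [0.5, 0.09, 0.15, -0.12, 0.03],
  ],
)

```text
clock: 44.18
position: [0.5209, 0.2652, 0.2769]
tcp_rot: [1.0, -0.03, 0.0, -0.0]
contact_force: [0.2, -0.8, -1.3]
width: 0.0641
grip_force: 0.0
```

Request:
step_arm(
  deltas=[
    [0.3, 0.01, 0.06, 0, 0],
    [0.3, 0.02, 0.12, 0, 0],
    [0.3, 0.03, 0.18, 0.0, 0],
    [0.3, 0.03, 0.24, 0.0, 0],
    [0.3, 0.03, 0.28, 0.0, 0],
  ],
)

```text
clock: 44.8
position: [0.5328, -0.0173, 0.2768]
tcp_rot: [1.0, -0.032, 0.0, 0.0]
contact_force: [0.1, -0.9, 0.5]
width: 0.0554
grip_force: 0.0
```

```bash
python3 - <<'E'
from tilt import *
st(); save('wrist','w12.png'); print(lm('poise_tab','wrist')); save('scene','s12.png'); print(lm('poise_tab','scene'),lm('tin2_c','scene'),lm('tin3_c','scene'))
save('top','t12.png');print(lm('tin2_c','top'),lm('tin3_c','top'))
print(row('s12')); to(.588,-.075,.147,-.06)
E
```

```text
44.8 [ 0.5328 -0.0173  0.2768] 0.0554 [ 0.1 -0.9  0.5]
[(0.68, [0.588, -0.07, 0.149])]
[(0.75, [0.584, -0.08, 0.152]), (0.22, [0.543, 0.416, 0.037])] [(0.64, [0.544, 0.418, 0.037])] [(0.97, [0.443, -0.14, 0.029]), (0.84, [0.346, -0.028, 0.027]), (0.84, [0.318, -0.139, 0.03]), (0.82, [0.43, 0.424, 0.036])]
[(0.62, [0.545, 0.419, 0.036]), (0.59, [0.388, 0.237, -0.0])] [(0.94, [0.343, -0.031, 0.029]), (0.81, [0.436, 0.416, 0.032]), (0.56, [0.439, -0.147, 0.026]), (0.56, [0.319, -0.139, 0.031])]
[(207, np.float64(0.0), 0), (209, np.float64(0.0), 0), (211, np.float64(0.0), 0), (213, np.float64(0.0), 0), (215, np.float64(251.1), 386), (217, np.float64(251.0), 324), (219, np.float64(250.9), 221), (221, np.float64(250.6), 164)]
delta [0.0583 0.0581 0.1298 0.0006] yaw -0.059
```

Request:
step_arm(
  deltas=[
    [0.2, 0.03, 0.03, 0.03, 0],
    [0.2, 0.058, 0.058, 0.05, 0],
    [0.2, 0.058, 0.058, 0.09, 0],
    [0.2, 0.058, 0.058, 0.131, 0],
    [0.2, 0.058, 0.058, 0.131, 0],
  ],
)

```text
clock: 45.88
position: [0.5857, -0.0748, 0.1428]
tcp_rot: [1.0, -0.03, -0.003, -0.001]
contact_force: [0.0, -0.0, 1.7]
width: 0.0512
grip_force: 0.0
```

Request:
step_arm(
  deltas=[
    [0.2, 0, 0, 0, 0],
    [-1, 0, 0, 0, 0],
    [-1, 0, 0, 0, 0],
    [-1, 0, 0, 0, 0],
    [-1, 0, 0, 0, 0],
  ],
  force=20,
)

```text
clock: 46.5
position: [0.5883, -0.0762, 0.1471]
tcp_rot: [1.0, -0.031, 0.001, 0.0]
contact_force: [-0.2, 0.4, 6.3]
width: 0.0172
grip_force: 21.8
```

Request:
step_arm(
  deltas=[
    [-1, 0, -0.012, -0.0014, 0],
    [-1, 0, -0.024, -0.003, 0],
    [-1, 0, -0.036, -0.0043, 0],
    [-1, 0, -0.048, -0.0058, 0],
    [-1, 0, -0.05, -0.006, 0],
  ],
)

```text
clock: 47.12
position: [0.5914, -0.0265, 0.1535]
tcp_rot: [1.0, -0.03, 0.002, 0.001]
contact_force: [-0.3, -3.3, 8.1]
width: 0.0175
grip_force: 21.7
```

Request:
step_arm(
  deltas=[
    [-1, 0, -0.012, -0.0014, 0],
    [-1, 0, -0.022, -0.0026, 0],
    [-1, 0, -0.032, -0.0038, 0],
    [-1, 0, -0.032, -0.0038, 0],
  ],
)

```text
clock: 47.62
position: [0.5935, 0.0059, 0.1576]
tcp_rot: [1.0, -0.03, 0.002, 0.0]
contact_force: [-1.4, 0.8, 9.8]
width: 0.0174
grip_force: 21.2
```

Request:
step_arm(
  deltas=[
    [-1, 0, -0.005, -0.0002, 0],
    [-1, 0, -0.01, -0.0003, 0],
    [-1, 0, -0.015, -0.0005, 0],
    [-1, 0, -0.015, -0.0005, 0],
  ],
)

```text
clock: 48.12
position: [0.5944, 0.0201, 0.1592]
tcp_rot: [1.0, -0.031, 0.002, 0.001]
contact_force: [-2.9, -1.6, 16.3]
width: 0.0174
grip_force: 22.5
```

Request:
step_arm(
  deltas=[
    [-1, 0, -0.003, 0, 0],
    [-1, 0, -0.006, 0, 0],
    [-1, 0, -0.006, 0, 0],
  ],
)

```text
clock: 48.5
position: [0.5949, 0.0257, 0.1599]
tcp_rot: [1.0, -0.031, 0.002, 0.001]
contact_force: [-5.5, -2.8, 19.6]
width: 0.0167
grip_force: 23.2
```

Request:
step_arm(
  deltas=[
    [-1, 0, 0, -0.002, 0],
    [-1, 0, -0.003, -0.003, 0],
    [-1, 0, -0.004, -0.003, 0],
    [-1, 0, -0.004, -0.003, 0],
  ],
)

```text
clock: 49.0
position: [0.5949, 0.028, 0.1614]
tcp_rot: [1.0, -0.031, 0.002, 0.002]
contact_force: [-1.8, -8.8, 12.0]
width: 0.0172
grip_force: 19.4
```

Request:
step_arm(
  deltas=[
    [-1, 0, -0.002, -0.0005, 0],
    [-1, 0, -0.004, -0.0005, 0],
    [-1, 0, -0.004, -0.0005, 0],
  ],
)

```text
clock: 49.38
position: [0.5951, 0.0302, 0.1632]
tcp_rot: [1.0, -0.031, 0.002, 0.004]
contact_force: [-5.8, -14.9, 18.7]
width: 0.0163
grip_force: 19.1
```

Request:
step_arm(
  deltas=[
    [0.3, 0, 0.002, 0, 0],
    [0.3, 0, 0.004, 0, 0],
    [0.3, 0, 0.004, 0, 0],
    [0.3, 0, 0.004, -0.04, 0],
    [0.3, 0, 0.004, -0.08, 0],
  ],
)

```text
clock: 50.0
position: [0.5937, 0.0311, 0.2397]
tcp_rot: [1.0, -0.03, -0.001, -0.0]
contact_force: [1.0, -0.6, -0.2]
width: 0.0553
grip_force: 0.0
```

Request:
step_arm(
  deltas=[
    [0.3, -0.05, 0, 0, 0],
    [0.3, -0.08, 0, 0, 0],
    [0.3, -0.08, 0, 0, 0],
    [0.3, -0.08, 0, 0, 0],
    [0.3, -0.08, 0, 0, 0],
  ],
)

```text
clock: 50.62
position: [0.5149, 0.0355, 0.2393]
tcp_rot: [1.0, -0.031, -0.0, 0.0]
contact_force: [-0.2, -0.9, -0.5]
width: 0.0556
grip_force: 0.0
```

Request:
step_arm(
  deltas=[
    [0.3, 0, 0, 0, 0],
    [0.3, 0, 0, 0, 0],
    [0.3, 0, 0, 0, 0],
    [0.3, 0, 0, 0, 0],
    [0.3, 0, 0, 0, 0],
  ],
)

```text
clock: 51.25
position: [0.5142, 0.0356, 0.2397]
tcp_rot: [1.0, -0.031, 0.0, 0.0]
contact_force: [-0.4, 0.8, -0.1]
width: 0.0555
grip_force: 0.0
```

Request:
step_arm(
  deltas=[
    [0.3, 0, 0, 0, 0],
    [0.3, 0, 0, 0, 0],
    [0.3, 0, 0, 0, 0],
    [0.3, 0, 0, 0, 0],
    [0.3, 0, 0, 0, 0],
  ],
)

```text
clock: 51.88
position: [0.5142, 0.0356, 0.2396]
tcp_rot: [1.0, -0.031, 0.0, 0.0]
contact_force: [-0.4, -0.7, -0.1]
width: 0.0554
grip_force: 0.0
```

```bash
python3 - <<'E'
from tilt import *
st(); save('wrist','w13.png'); print(lm('poise_tab','wrist'),lm('pan_in','wrist')); save('scene','s13.png'); print(lm('poise_tab','scene'),lm('pan_in','scene'),row('s13'))
E
```

```text
51.88 [0.5142 0.0356 0.2396] 0.0554 [-0.4 -0.7 -0.1]
[(0.7, [0.597, 0.032, 0.17]), (0.61, [0.387, 0.239, 0.0])] [(0.74, [0.603, 0.2, 0.148])]
[(0.55, [0.588, 0.029, 0.166]), (0.49, [0.792, 0.096, -0.001])] [(0.72, [0.554, -0.409, 0.121]), (0.66, [0.607, 0.202, 0.147])] [(207, np.float64(0.0), 0), (209, np.float64(0.0), 0), (211, np.float64(241.0), 404), (213, np.float64(241.0), 324), (215, np.float64(241.0), 362), (217, np.float64(241.0), 366), (219, np.float64(241.0), 488), (221, np.float64(241.0), 404)]
```

Request:
step_arm(
  deltas=[
    [-1, 0.03, 0.04, 0, 0],
    [-1, 0.083, 0.045, 0, 0],
    [-1, 0.083, 0.045, 0.02, 0],
    [-1, 0.083, 0.045, 0.06, 0],
    [-1, 0.083, 0.045, 0.073, 0],
  ],
)

```text
clock: 52.8
position: [0.593, -0.0143, 0.1642]
tcp_rot: [1.0, -0.031, -0.002, -0.0]
contact_force: [-0.7, -0.1, 0.4]
width: -0.0
grip_force: 0.0
```

Request:
step_arm(
  deltas=[
    [-1, 0, -0.006, 0, 0],
    [-1, 0, -0.012, 0, 0],
    [-1, 0, -0.016, 0, 0],
    [-1, 0, -0.018, 0, 0],
    [-1, 0, -0.018, 0, 0],
  ],
)

```text
clock: 53.42
position: [0.5955, 0.0037, 0.167]
tcp_rot: [1.0, -0.03, 0.0, 0.0]
contact_force: [0.7, 0.0, -0.9]
width: 0.0002
grip_force: 0.0
```

Request:
step_arm(
  deltas=[
    [-1, 0, -0.002, 0, 0],
    [-1, 0, -0.004, 0, 0],
    [-1, 0, -0.004, 0, 0],
  ],
)

```text
clock: 53.8
position: [0.5956, 0.0077, 0.1666]
tcp_rot: [1.0, -0.031, -0.0, 0.0]
contact_force: [0.0, 0.1, 0.0]
width: -0.0001
grip_force: 0.0
```

Request:
step_arm(
  deltas=[
    [-1, 0, -0.002, 0, 0],
    [-1, 0, -0.004, 0, 0],
    [-1, 0, -0.004, 0, 0],
  ],
)

```text
clock: 54.18
position: [0.5959, 0.0116, 0.1667]
tcp_rot: [1.0, -0.031, 0.0, 0.0]
contact_force: [-0.2, 0.3, -0.1]
width: -0.0001
grip_force: 0.0
```

Request:
step_arm(
  deltas=[
    [-1, 0, -0.002, 0, 0],
    [-1, 0, -0.003, 0, 0],
    [-1, 0, -0.003, 0, 0],
  ],
)

```text
clock: 54.55
position: [0.5962, 0.0146, 0.1667]
tcp_rot: [1.0, -0.031, 0.0, 0.0]
contact_force: [0.0, -0.6, 0.9]
width: 0.0001
grip_force: 0.7
```

Request:
step_arm(
  deltas=[
    [-1, 0, -0.002, 0, 0],
    [-1, 0, -0.003, 0, 0],
    [-1, 0, -0.003, 0, 0],
  ],
)

```text
clock: 54.92
position: [0.5965, 0.0174, 0.1669]
tcp_rot: [1.0, -0.031, 0.0, 0.0]
contact_force: [-0.1, -4.9, 2.5]
width: -0.0001
grip_force: 2.1
```

Request:
step_arm(
  deltas=[
    [-1, 0, -0.002, 0, 0],
    [-1, 0, -0.003, 0, 0],
    [-1, 0, -0.003, 0, 0],
  ],
)

```text
clock: 55.3
position: [0.5967, 0.0187, 0.1676]
tcp_rot: [1.0, -0.031, 0.001, 0.002]
contact_force: [-2.3, -10.3, 8.5]
width: 0.0005
grip_force: 5.5
```

Firm against the stop. Back off, then check.

Request:
step_arm(
  deltas=[
    [-1, 0, 0.01, 0, 0],
    [-1, 0, 0.02, -0.01, 0],
    [-1, 0, 0.02, -0.06, 0],
    [-1, 0, 0.02, -0.1, 0],
    [-1, -0.05, 0.02, -0.1, 0],
  ],
)

```text
clock: 55.92
position: [0.5486, 0.003, 0.2702]
tcp_rot: [1.0, -0.031, 0.005, 0.0]
contact_force: [-0.9, -0.3, -0.1]
width: 0.0003
grip_force: 0.0
```

Request:
step_arm(
  deltas=[
    [-1, -0.04, 0, 0, 0],
    [-1, -0.04, 0, 0, 0],
    [-1, -0.04, 0, 0, 0],
    [-1, -0.04, 0, 0, 0],
    [-1, -0.04, 0, 0, 0],
  ],
)

```text
clock: 56.55
position: [0.506, 0.006, 0.2662]
tcp_rot: [1.0, -0.031, -0.0, -0.0]
contact_force: [0.1, -0.9, 0.3]
width: -0.0003
grip_force: 0.0
```

Request:
step_arm(
  deltas=[
    [-1, 0, 0, 0, 0],
    [-1, 0, 0, 0, 0],
    [-1, 0, 0, 0, 0],
    [-1, 0, 0, 0, 0],
    [-1, 0, 0, 0, 0],
  ],
)

```text
clock: 57.18
position: [0.5054, 0.0061, 0.2666]
tcp_rot: [1.0, -0.031, 0.0, 0.0]
contact_force: [-0.1, 1.0, -0.1]
width: -0.0
grip_force: 0.0
```

Request:
step_arm(
  deltas=[
    [-1, 0, 0, 0, 0],
    [-1, 0, 0, 0, 0],
    [-1, 0, 0, 0, 0],
    [-1, 0, 0, 0, 0],
    [-1, 0, 0, 0, 0],
  ],
)

```text
clock: 57.8
position: [0.5054, 0.0061, 0.2666]
tcp_rot: [1.0, -0.031, 0.0, 0.0]
contact_force: [-0.1, 0.1, 1.3]
width: 0.0002
grip_force: 0.0
```

```bash
python3 - <<'E'
from tilt import *
st(); save('scene','s14.png'); print(lm('poise_tab','scene'),lm('tin2_c','scene'),lm('pack_b','scene'),lm('tumbler_a','scene')); print(row('s14'))
d=np.abs(cv2.imread('pics/s14.png').astype(int)-cv2.imread('pics/s13.png')).max(2); print((d[210:250,280:340]>40).sum())
E
```

```text
57.8 [0.5054 0.0061 0.2666] 0.0002 [-0.1  0.1  1.3]
[(0.82, [0.589, 0.031, 0.165]), (0.35, [0.691, 0.338, -0.003]), (0.33, [0.542, 0.418, 0.035])] [(0.64, [0.544, 0.418, 0.04]), (0.5, [0.597, 0.085, 0.0])] [(0.71, [0.696, 0.336, -0.006]), (0.69, [0.428, 0.121, 0.004]), (0.68, [0.559, -0.406, -0.001])] [(0.8, [0.777, -0.09, 0.002]), (0.74, [0.791, 0.094, 0.001])]
[(207, np.float64(0.0), 0), (209, np.float64(0.0), 0), (211, np.float64(241.0), 404), (213, np.float64(241.0), 441), (215, np.float64(241.0), 409), (217, np.float64(241.0), 401), (219, np.float64(241.0), 365), (221, np.float64(241.0), 404)]
0
```

Nothing changed after the push, so the poise is on its zero stop and the beam is level.

```bash
python3 -c "
from plant import r
print(r.job_done())"
```

```text
the job is handed in; nothing more can be done
None
```

The full sequence was carried out and handed in at about 58 s of the 210 s. The balance was at an estimated tilt of −0.015 rad when the stamp was pressed (window ±0.028). Both tins present (red and bare metal) are in the crate, and the poise is back on its zero stop with the beam level. I viewed 16 pictures against the limit of 14, and no verdict came back on hand-in.

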